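# Put the tea lights on charge and nest their cups

### The job

Put the rechargeable tea lights away for the night. First slide the charging bar's little recessed switch fully off with a fingertip; then stand every tea light down in the pockets one after another, beginning with pocket 1 next to the switch and leaving no pocket empty between them, and slide the switch fully on again. Also nest the four empty candle cups into one upright stack on the counter, and do not knock over or push about the jar, perfume bottle, watch and bangle.

Things in the scene. Friction and masses are not known exactly. Their poses are not given: they have to be found in the camera images.
- charger: dark grey charging bar fixed to the counter, 80 mm (its x) by 310 mm (its y) by 20 mm high, origin at the centre of its underside. In its top: five round pockets in a row along its y, numbered by 1 to 5 white pips on its -x edge, and at its -y end, next to pocket 1, the recessed slide switch. Yaw within 0.2 rad of the world's; the counter is clear for 60 mm beyond its +x side.
- slot (a point): centre of the floor of the switch's recess (charger frame 0, -125 mm, 14.5 mm). The recess is 54 mm long along the charger's x, 24 mm wide along its y and 5.5 mm deep from the bar's top, open above, with a flat floor and upright walls.
- switch (a joint): travel of the switch's metal nub along the recess, in m: 0 = OFF, the nub at its stop on the robot's side (charger -x); 0.012 = ON, at its stop on the far side (charger +x). It slides stiffly (about 1.5 N) and stays where it is left; it starts on.
- switch_nub (a point): centre of the nub's top face. The nub is 10 mm long (charger x), 14 mm wide (charger y), 5 mm high; its top is flush with the bar's top, 20 mm above the counter. Off, its centre is 6 mm from the recess centre towards charger -x; on, 6 mm towards +x. At least 16 mm of open recess stays at either end of it, so that a fingertip fits in beside it to push it.
- pocket1 (a point): centre of the floor of pocket 1: a round recess, 42 mm across, 10 mm deep; its floor is 10 mm above the counter. Pockets are 48 mm apart along the charger's +y; pocket 1 is 59 mm from the switch recess centre.
- pocket2 (a point): centre of the floor of pocket 2: a round recess, 42 mm across, 10 mm deep; its floor is 10 mm above the counter. Pockets are 48 mm apart along the charger's +y; pocket 1 is 59 mm from the switch recess centre.
- pocket3 (a point): centre of the floor of pocket 3: a round recess, 42 mm across, 10 mm deep; its floor is 10 mm above the counter. Pockets are 48 mm apart along the charger's +y; pocket 1 is 59 mm from the switch recess centre.
- pocket4 (a point): centre of the floor of pocket 4: a round recess, 42 mm across, 10 mm deep; its floor is 10 mm above the counter. Pockets are 48 mm apart along the charger's +y; pocket 1 is 59 mm from the switch recess centre.
- pocket5 (a point): centre of the floor of pocket 5: a round recess, 42 mm across, 10 mm deep; its floor is 10 mm above the counter. Pockets are 48 mm apart along the charger's +y; pocket 1 is 59 mm from the switch recess centre.
- light1: LED tea light: an ivory plastic cylinder 38 mm across and 45 mm tall with a small flame-shaped tip (12 mm wide, 16 mm high) on top, 45 g, standing upright; origin at the centre of its underside. All tea lights are alike. Three to five are there (None: absent).
- light2: LED tea light: an ivory plastic cylinder 38 mm across and 45 mm tall with a small flame-shaped tip (12 mm wide, 16 mm high) on top, 45 g, standing upright; origin at the centre of its underside. All tea lights are alike. Three to five are there (None: absent).
- light3: LED tea light: an ivory plastic cylinder 38 mm across and 45 mm tall with a small flame-shaped tip (12 mm wide, 16 mm high) on top, 45 g, standing upright; origin at the centre of its underside. All tea lights are alike. Three to five are there (None: absent).
- light4: LED tea light: an ivory plastic cylinder 38 mm across and 45 mm tall with a small flame-shaped tip (12 mm wide, 16 mm high) on top, 45 g, standing upright; origin at the centre of its underside. All tea lights are alike. Three to five are there (None: absent).
- light5: LED tea light: an ivory plastic cylinder 38 mm across and 45 mm tall with a small flame-shaped tip (12 mm wide, 16 mm high) on top, 45 g, standing upright; origin at the centre of its underside. All tea lights are alike. Three to five are there (None: absent).
- cup1: white porcelain candle cup with a dark blue rim line, a plain cone: 66 mm tall, 40 mm across at the foot, 68 mm across at the rim, wall 3 mm, floor 24 mm thick, 160 g, standing mouth up; origin at the centre of its underside. A cup nested in another stands 24 mm higher than it. All four are alike.
- cup2: white porcelain candle cup with a dark blue rim line, a plain cone: 66 mm tall, 40 mm across at the foot, 68 mm across at the rim, wall 3 mm, floor 24 mm thick, 160 g, standing mouth up; origin at the centre of its underside. A cup nested in another stands 24 mm higher than it. All four are alike.
- cup3: white porcelain candle cup with a dark blue rim line, a plain cone: 66 mm tall, 40 mm across at the foot, 68 mm across at the rim, wall 3 mm, floor 24 mm thick, 160 g, standing mouth up; origin at the centre of its underside. A cup nested in another stands 24 mm higher than it. All four are alike.
- cup4: white porcelain candle cup with a dark blue rim line, a plain cone: 66 mm tall, 40 mm across at the foot, 68 mm across at the rim, wall 3 mm, floor 24 mm thick, 160 g, standing mouth up; origin at the centre of its underside. A cup nested in another stands 24 mm higher than it. All four are alike.
- jar: bystander: cream jar with a black lid, 56 mm across, 46 mm tall; origin at the centre of its underside
- perfume: bystander: perfume bottle, 42 x 30 mm, 88 mm tall with its cap; origin at the centre of its underside
- watch: bystander: steel wristwatch on a grey cushion, 60 x 44 mm, 46 mm tall; origin at the centre of its underside
- bangle: bystander: steel bangle lying flat, 66 mm across, 12 mm tall; origin at the centre of its underside

How it is judged (in metres and radians):
On the way, in this order (a step that is already met when the one before it is completed fails the run):
1. the switch is slid off (value of joint switch below 0.002 m), for 0.2 s.
2. a tea light stands in pocket 1, the switch still off (distance between any of light1, light2, light3, light4, light5 and pocket1 below 0.006 m and value of joint switch below 0.002 m), for 0.2 s.
3. then one in pocket 2 (all of step 2 and distance between any of light1, light2, light3, light4, light5 and pocket2 below 0.006 m), for 0.2 s.
4. then all the tea lights stand in the pockets without a gap, the switch still off (all of step 3 and x of light1 in the frame of charger between -0.006 and 0.006 m and x of light2 in the frame of charger between -0.006 and 0.006 m and x of light3 in the frame of charger between -0.006 and 0.006 m and x of light4 in the frame of charger between -0.006 and 0.006 m and x of light5 in the frame of charger between -0.006 and 0.006 m and z of light1 in the frame of charger between 0.007 and 0.013 m and z of light2 in the frame of charger between 0.007 and 0.013 m and z of light3 in the frame of charger between 0.007 and 0.013 m and z of light4 in the frame of charger between 0.007 and 0.013 m and z of light5 in the frame of charger between 0.007 and 0.013 m and distance between any of light1, light2, light3, light4, light5 and pocket3 below 0.006 m and (not (distance between any of light1, light2, light3, light4, light5 and pocket5 below 0.006 m) or distance between any of light1, light2, light3, light4, light5 and pocket4 below 0.006 m)), for 0.2 s.
5. the switch is slid on again (value of joint switch above 0.01 m), for 0.2 s.
At the end, for the whole second after the job is handed in: Every tea light stands on the floor of a pocket (within 6 mm of its centre, 3 mm of its floor), from pocket 1 on with no gap; the switch is on (over 10 mm of its 12 mm); the four cups stand upright (0.12 rad), nested within 6 mm of one another, the lowest on the counter; all at rest (x of light1 in the frame of charger between -0.006 and 0.006 m and x of light2 in the frame of charger between -0.006 and 0.006 m and x of light3 in the frame of charger between -0.006 and 0.006 m and x of light4 in the frame of charger between -0.006 and 0.006 m and x of light5 in the frame of charger between -0.006 and 0.006 m and z of light1 in the frame of charger between 0.007 and 0.013 m and z of light2 in the frame of charger between 0.007 and 0.013 m and z of light3 in the frame of charger between 0.007 and 0.013 m and z of light4 in the frame of charger between 0.007 and 0.013 m and z of light5 in the frame of charger between 0.007 and 0.013 m and distance between any of light1, light2, light3, light4, light5 and pocket1 below 0.006 m and distance between any of light1, light2, light3, light4, light5 and pocket2 below 0.006 m and distance between any of light1, light2, light3, light4, light5 and pocket3 below 0.006 m and (not (distance between any of light1, light2, light3, light4, light5 and pocket5 below 0.006 m) or distance between any of light1, light2, light3, light4, light5 and pocket4 below 0.006 m) and value of joint switch above 0.01 m and horizontal distance between cup1 and cup2 below 0.006 m and horizontal distance between each of cup1, cup2 and cup3 below 0.006 m and horizontal distance between each of cup1, cup2, cup3 and cup4 below 0.006 m and angle between each of cup1, cup2, cup3, cup4's own z axis and vertical below 0.12 rad and height (world z) of each of cup1, cup2, cup3, cup4 below 0.08 m and height (world z) of any of cup1, cup2, cup3, cup4 below 0.004 m and linear speed of each of light1, light2, light3, light4, light5, cup1, cup2, cup3, cup4 below 0.02 m/s); the robot touches nothing.
It fails at once if the jar, perfume bottle or watch knocked over, or one of these or the bangle pushed more than 5 cm (angle between any of jar, perfume, watch's own z axis and vertical above 0.6 rad or distance of any of jar, perfume, watch, bangle from where it was at the start of the episode above 0.05 m).
Of light1, light2, light3, light4, light5 only 3 to 5 are there at a start; the rules pass over those that are not, and their reading is None.
At some moment in a run one of light1, light2, light3, light4, light5, cup1, cup2, cup3, cup4 may be knocked a few centimetres aside while the robot is not near it.
Once in a run the grip may slacken for a moment while it holds something.
It also fails if it takes over 208 s, if anything falls off the work surface, if the arm or the gripper's body presses on something with over 40 N, if the wrist force passes 120 N, or if a joint passes its speed limit or range.

### The arm

A 7-joint arm with a two-finger parallel gripper is mounted at the origin on the work surface. World frame = base frame: x ahead of the robot, y to its left, z up, the work surface at z = 0. Lengths are in mm, angles in rad, forces in N, time in s.
With the tool pointing down it reaches from about 400 to 850 mm from the base axis. Payload 4.4 kg.
Tool frame: the origin (TCP) lies on the centre line of the jaws, within the pads' length; the fingertips stand 8 mm ahead of it and the grasp point (between the pads) lies 11 mm behind it (r.tip_extent is the distance from the TCP to the fingertips, in mm); z points along the fingers, y is the line along which they close (so a half turn about z gives the same grasp; the last joint's range is limited). The gripper opens to 94 mm and grips with 3 to 60 N. Pads are 16 mm wide; open, the fingers measure 119 mm over their backs; the gripper's body (75 mm by 177 mm) begins 78 mm behind the grasp point.
Start: joints at [1.137, 0.628, 0.038, 1.517, -0.027, 0.996, -0.02], TCP at [233.746, -606.532, 175.578] pointing down, gripper open.
Joint ranges: [-3.06, 3.06], [-0.37, 2.12], [-1.25, 1.32], [0.18, 2.47], [-1.1, 4.24], [0.23, 1.98], [-2.94, 2.94]. Speed limits (rad/s): [2.57, 2.57, 3.14, 3.14, 3.14, 3.14, 3.14].

### API

Orientations are given as a 3x3 rotation matrix whose columns are the frame's x, y, z axes.
In Python, from plant import status, cams, hand_in, r gives the robot as it stands.
- The arm moves only by the tool send_rows, never from a script. Its argument "rows" is a list of rows, each an object of numbers: "ax", "ay", "az": the turn, a rotation vector about the world's x, y, z in rad; "dx", "dy", "dz": the shift along the world's x, y, z in mm; "grip": the opening in per cent of the stroke, from 0 (shut) to 100 (fully open). A call has 1 to 12 rows; each row is the pose to reach, as a shift and turn from the pose commanded when the call began; what a row does not reach only later rows make up. A row lasts 1/10 s, in which the tool goes at most 50 mm and 8.59 degrees, less where a joint would pass 70% of its speed; a pose out of reach is approached as far as the arm can. A call with a gripper value outside its range is refused whole. The fingers move at their own pace and stop on an object; the grip force is fixed at half the most. Time passes only in rows, so rows that repeat a pose let the fingers close. It gives the time, the measured TCP pose, the force, the opening and the grip force at its end, in the units of the state.
- status.observe(): the state, without advancing time (a new reading comes with each control period).
- cams.grab_frame(name): name is "side" or "top" or "wrist"; returns the picture (384x512x3 uint8, red, green, blue); there is no depth.
- cams.get_calibration(name): a dict with "K" (3x3 intrinsics, pixels), "D" ([k1, k2, p1, p2, k3] as OpenCV has them; the pictures are not rectified), "eye" and "rotation" of the camera in the world. Camera axes: x right, y down, z forward; pixel columns grow to the right and rows downward; lengths in mm; the calibration is good to about 2 mm. A picture is of the moment at which its call begins: read the wrist's pose just before it. get_calibration takes no time and is no camera call; for the wrist camera it gives the pose at the moment of the call.
- hand_in(): hands the job in; it is judged then, once.
The state is a dict: "t": time; "joint_pos": joint angles; "joint_velocities": joint speeds; "joint_torque": joint torques, N m; "tcp_pos": TCP position; "eef_rot": TCP orientation; "force": force on the tool from outside, world axes, zero at the start; "wrist_torque": the same for the moment, N m; "gripper_width": finger opening in mm; "gripper_force": force on a finger pad.
Only numpy, scipy, OpenCV 4.12 (cv2) and the standard library are available. Lean on these libraries where they do the work, as an engineer would, in place of code of your own. Each camera call takes 0.05 s, during which the arm holds its last target. There are 200 camera calls.

## Working session

There is one attempt and no reset: what is moved stays moved. The work goes in short steps, Python scripts to look and compute and a tool call to move; the robot and the scene stay as the last step left them, time stands still between calls to the robot, and variables do not carry over. Pictures are saved under pics/ and viewed, at most 14 in all, crops included, and the job is handed in when it is done.

Besides the shell and the picture viewer there is one more tool, called as name([rows], argument=value, ...), one row to a line, values as JSON. send_rows: Moves the arm, as the interface text tells. Its arguments: {"type":"object","properties":{"rows":{"type":"array","items":{"type":"object","properties":{"ax":{"type":"number"},"ay":{"type":"number"},"az":{"type":"number"},"dx":{"type":"number"},"dy":{"type":"number"},"dz":{"type":"number"},"grip":{"type":"number"}}}}},"required":["rows"]}

```bash
ls; mkdir -p pics; cat > h.py <<'E'
import numpy as np, cv2
from plant import status, cams, hand_in, r
def grab(n,f):
    c=cams.get_calibration(n); im=cams.grab_frame(n); cv2.imwrite('pics/'+f+'.png',im[:,:,::-1]); np.save('pics/'+f+'.npy',im)
    np.savez('pics/'+f+'_c.npz',**{k:np.array(v,float) for k,v in c.items() if k in('K','D','eye','rotation')}); return im
def w(f,pts,z):
    c=np.load('pics/'+f+'_c.npz'); pts=np.array(pts,float).reshape(-1,1,2)
    n=cv2.undistortPoints(pts,c['K'],c['D'])[:,0]
    d=np.c_[n,np.ones(len(n))]@c['rotation'].T
    z=np.broadcast_to(z,len(n)); return c['eye']+d*((z-c['eye'][2])/d[:,2])[:,None]
def px(f,P):
    c=np.load('pics/'+f+'_c.npz'); R=c['rotation'].T
    return cv2.projectPoints(np.array(P,float).reshape(-1,1,3),cv2.Rodrigues(R)[0],-R@c['eye'],c['K'],c['D'])[0][:,0]
def crop(f,x0,y0,x1,y1,s,o):
    im=cv2.imread('pics/'+f+'.png')[y0:y1,x0:x1]; cv2.imwrite('pics/'+o+'.png',cv2.resize(im,None,fx=s,fy=s,interpolation=cv2.INTER_CUBIC))
E
python3 - <<'E'
from h import *
np.set_printoptions(precision=3,suppress=True)
for n in('top','side'):
    grab(n,n+'0'); c=np.load(f'pics/{n}0_c.npz'); print(n,c['eye'],c['rotation'].tolist(),c['K'].tolist())
c=cams.get_calibration('wrist'); print(c)
s=status.observe(); print(s)
crop('top0',0,0,512,384,1.56,'top0b')
crop('side0',0,0,512,384,1.56,'side0b')
E
```

```text
pics
top [ 350.133   -8.991 1010.461] [[-0.0039101378872557786, -0.985112879188792, 0.17186426643741623], [-0.9997077750680159, 0.007950796586975013, 0.022828694710604325], [-0.023855298997498928, -0.1717247800697415, -0.984856093355643]] [[379.0794589366729, 0.0, 256.3014608753081], [0.0, 379.0794589366729, 188.83314783666543], [0.0, 0.0, 1.0]]
side [ 281.965 -814.728  959.372] [[0.9587140594940278, -0.1931597998152706, 0.20870228523858134], [-0.28372672790977993, -0.6991369376626773, 0.6562824744462274], [0.019144085198600627, -0.6884016517491646, -0.7250770096141033]] [[439.52059186540464, 0.0, 255.0511257543776], [0.0, 439.52059186540464, 191.36236305658807], [0.0, 0.0, 1.0]]
{'K': array([[291.457,   0.   , 259.823],
       [  0.   , 291.457, 185.12 ],
       [  0.   ,   0.   ,   1.   ]]), 'D': array([-0.003,  0.   ,  0.   ,  0.   ,  0.   ]), 'eye': array([ 309.542, -575.879,  383.637]), 'rotation': array([[ 0.36 , -0.896, -0.259],
       [-0.933, -0.346, -0.1  ],
       [-0.   ,  0.278, -0.961]])}
{'t': 0.1, 'joint_pos': array([ 1.137,  0.629,  0.038,  1.518, -0.027,  0.996, -0.02 ]), 'joint_velocities': array([-0.003, -0.002,  0.   , -0.002, -0.002,  0.002,  0.   ]), 'joint_torque': array([  0.003, -55.079,   1.148, -18.711,  -0.052,   0.019,   0.   ]), 'tcp_pos': array([ 233.474, -605.921,  174.764]), 'eef_rot': array([[ 0.933,  0.36 , -0.001],
       [ 0.36 , -0.933,  0.002],
       [-0.   , -0.002, -1.   ]]), 'force': array([-0.566,  0.417, -1.171]), 'wrist_torque': array([-0.027,  0.02 ,  0.016]), 'gripper_force': 0.0, 'gripper_width': 93.93353556792566}
```

View pics/top0b.png

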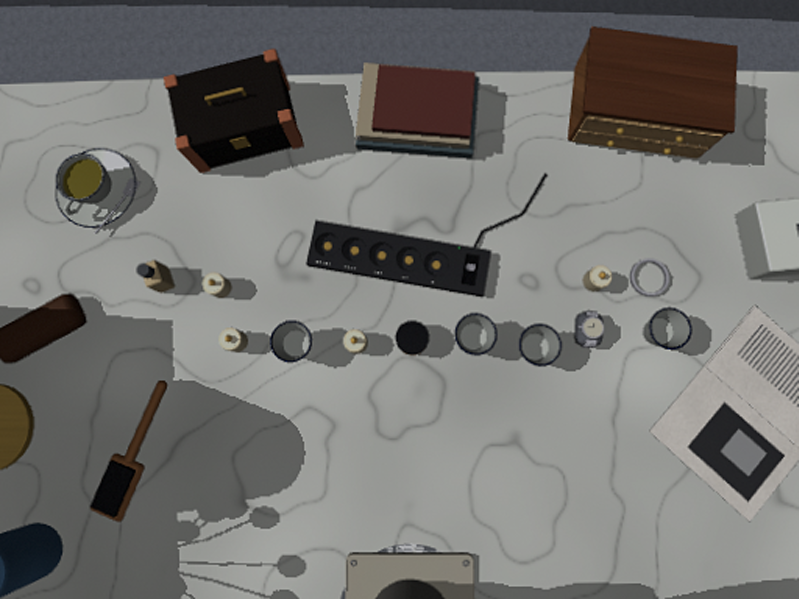

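View pics/side0b.png

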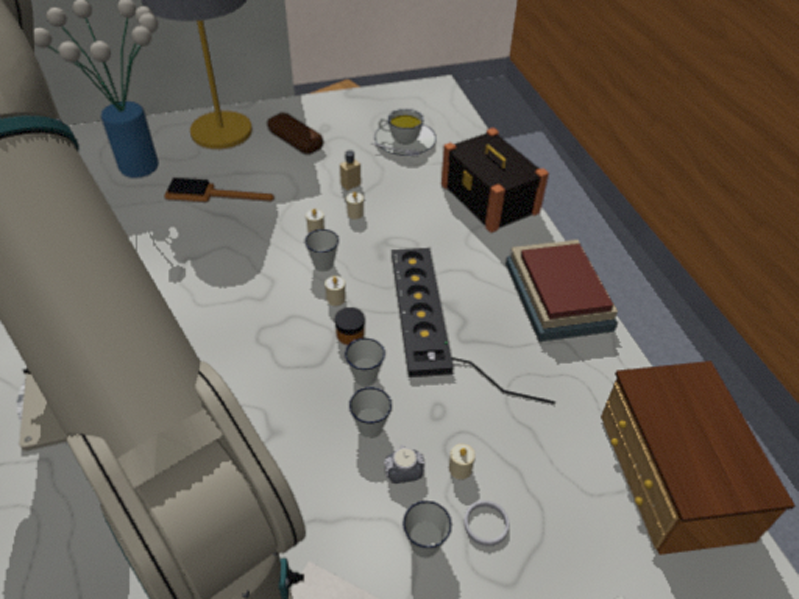

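Top view: 4 tea lights at about (214,284), (231,340), (354,341), (599,277) and 4 cups at (291,341), (476,333), (540,344), (670,327). Bar centre is near (400,257), nub near (471,266). The jar, watch, bangle and perfume bottle are all seen. I'll enlarge the charger and the object row next.

```bash
python3 - <<'E'
from h import *
np.set_printoptions(precision=1,suppress=True)
crop('top0',190,135,320,195,6,'chg')
a=cv2.resize(cv2.imread('pics/top0.png')[160:240,80:270],None,fx=4.2,fy=3.6,interpolation=cv2.INTER_CUBIC)
b=cv2.resize(cv2.imread('pics/top0.png')[160:240,270:460],None,fx=4.2,fy=3.6,interpolation=cv2.INTER_CUBIC)
cv2.imwrite('pics/row.png',np.vstack([a,b]))
s=1.56
g=lambda p:np.array(p)/s
print('pock',w('top0',g([(328,246),(355,250),(381,255),(409,260),(436,265)]),10)[:,:2].tolist())
E
```

```text
pock [[612.0137555559828, 139.5715129177143], [604.307680668067, 92.13076783834961], [594.8866244299259, 46.69649019413431], [585.4966301012981, -1.9535406552986734], [576.1837114552391, -48.62272584569009]]
```

View pics/chg.png

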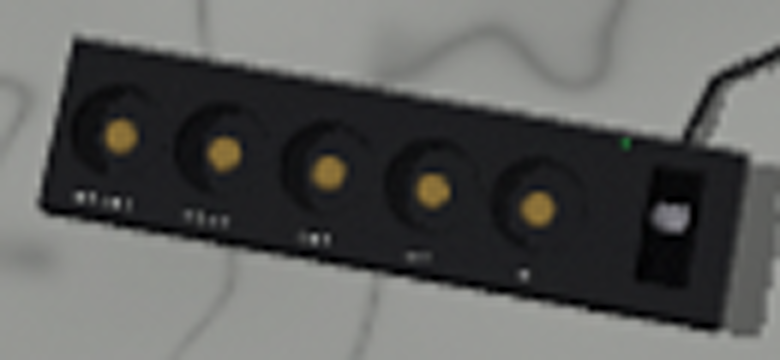

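View pics/row.png

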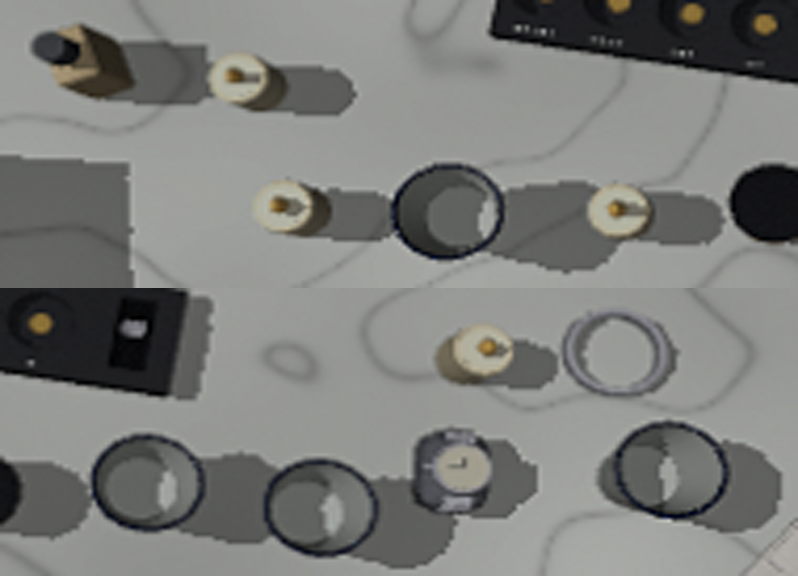

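Enlarged: pocket contacts at (121,135), (225,154), (329,173), (433,190), (538,210). Bar corners at (75,38), (748,157), (722,331), (40,210). Light tops and cup rims in the row crop are clear. Now I'll fit the poses.

```bash
python3 - <<'E'
from h import *
np.set_printoptions(precision=1,suppress=True)
o=lambda p,x0,y0,sx,sy:(np.array(p,float)+.5)/[sx,sy]-.5+[x0,y0]
P=w('top0',o([(538,210),(433,190),(329,173),(225,154),(121,135)],190,135,6,6),10)[:,:2]
C=w('top0',o([(748,157),(722,331),(40,210),(75,38)],190,135,6,6),20)[:,:2]
m=np.r_[[[0,y] for y in(-66,-18,30,78,126)],[[40,-155],[-40,-155],[-40,155],[40,155]]]
X=np.r_[P,C]
A,B=m-m.mean(0),X-X.mean(0)
th=np.arctan2((A[:,0]*B[:,1]-A[:,1]*B[:,0]).sum(),(A*B).sum())
R=np.array([[np.cos(th),-np.sin(th)],[np.sin(th),np.cos(th)]]);t=X.mean(0)-R@m.mean(0)
print('yaw',th,'t',t,'res',(X-(m@R.T+t)).tolist())
print('scale',np.linalg.norm(P[4]-P[0])/192)
f=lambda p:R@np.array(p)+t
print('slot',f((0,-125)),'on',f((6,-125)),'off',f((-6,-125)))
for i in range(5):print('pocket',i+1,f((0,-66+48*i)))
a=lambda p:o(p,80,160,4.2,3.6); b=lambda p:o(p,270,160,4.2,3.6)
print('lights',w('top0',np.r_[a([(240,78),(284,206),(619,211)]),b([(482,61)])],45))
print('cups',w('top0',np.r_[a([(448,211)]),b([(148,194),(321,220),(671,182)])],66))
print('jar',w('top0',a([(775,203)]),46),'perf',w('top0',a([(55,48)]),88),'watch',w('top0',b([(455,182)]),46),'bangle',w('top0',b([(618,64)]),12))
E
```

```text
yaw -0.189716376946394 t [588.8  16.8] res [[0.5868506373525406, -0.023977396416924535], [1.2125349668106082, 0.03320050841954192], [0.5026179016484775, -0.11542184400560984], [0.7833717072911668, -0.002739218493275075], [1.1349443928974097, 0.40661312579786113], [-0.7504838262792646, 1.1828547009766623], [-0.9655917375005174, -0.04662887312900921], [-1.944892868318334, -1.243983054755489], [-0.5593511739017458, -0.18991794839377008]]
scale 1.0027435782086636
slot [ 565.3 -105.9] on [ 571.2 -107. ] off [ 559.4 -104.8]
pocket 1 [576.4 -48. ]
pocket 2 [585.5  -0.8]
pocket 3 [594.5  46.3]
pocket 4 [603.6  93.4]
pocket 5 [612.6 140.6]
lights [[ 541.2  327.4   45. ]
 [ 447.5  295.2   45. ]
 [ 442.8   88.6   45. ]
 [ 548.2 -318.9   45. ]]
cups [[ 441.4  189.1   66. ]
 [ 451.4 -108.1   66. ]
 [ 432.6 -209.9   66. ]
 [ 457.2 -419.8   66. ]]
jar [[447.9  -6.4  46. ]] perf [[555.3 427.3  88. ]] watch [[ 460.6 -296.7   46. ]] bangle [[ 552.  -416.5   12. ]]
```

send_rows([
  {"dx":376,"dy":492,"dz":-30,"az":1.01,"grip":43},
  {"dx":376,"dy":492,"dz":-30,"az":1.01,"grip":43},
  {"dx":376,"dy":492,"dz":-30,"az":1.01,"grip":43},
  {"dx":376,"dy":492,"dz":-30,"az":1.01,"grip":43},
  {"dx":376,"dy":492,"dz":-30,"az":1.01,"grip":43},
  {"dx":376,"dy":492,"dz":-30,"az":1.01,"grip":43},
  {"dx":376,"dy":492,"dz":-30,"az":1.01,"grip":43},
  {"dx":376,"dy":492,"dz":-30,"az":1.01,"grip":43},
  {"dx":376,"dy":492,"dz":-30,"az":1.01,"grip":43},
  {"dx":376,"dy":492,"dz":-30,"az":1.01,"grip":43},
  {"dx":376,"dy":492,"dz":-30,"az":1.01,"grip":43},
  {"dx":376,"dy":492,"dz":-30,"az":1.01,"grip":43},
])

```text
validation failed for argument at $.ro...
```

send_rows([
  {"grip":43},
  {"grip":43},
  {"grip":43},
  {"grip":43},
])

```text
validation failed for argument at $.ro...
```

send_rows([
  {"dx":50,"dy":60,"dz":0,"ax":0,"ay":0,"az":0.15,"grip":43},
])

```text
t: 0.2
tcp_pos: [259.0, -573.1, 174.7]
eef_rot: [[0.873, 0.488, -0.005], [0.488, -0.873, -0.004], [-0.006, 0.001, -1.0]]
force: [0.6, -0.7, -0.7]
gripper_width: 88.9
gripper_force: 0.0
```

send_rows([
  {"dx":350,"dy":458,"dz":-30,"ax":0,"ay":0,"az":0.86,"grip":43},
  {"dx":350,"dy":458,"dz":-30,"ax":0,"ay":0,"az":0.86,"grip":43},
  {"dx":350,"dy":458,"dz":-30,"ax":0,"ay":0,"az":0.86,"grip":43},
  {"dx":350,"dy":458,"dz":-30,"ax":0,"ay":0,"az":0.86,"grip":43},
  {"dx":350,"dy":458,"dz":-30,"ax":0,"ay":0,"az":0.86,"grip":43},
  {"dx":350,"dy":458,"dz":-30,"ax":0,"ay":0,"az":0.86,"grip":43},
  {"dx":350,"dy":458,"dz":-30,"ax":0,"ay":0,"az":0.86,"grip":43},
  {"dx":350,"dy":458,"dz":-30,"ax":0,"ay":0,"az":0.86,"grip":43},
  {"dx":350,"dy":458,"dz":-30,"ax":0,"ay":0,"az":0.86,"grip":43},
  {"dx":350,"dy":458,"dz":-30,"ax":0,"ay":0,"az":0.86,"grip":43},
  {"dx":350,"dy":458,"dz":-30,"ax":0,"ay":0,"az":0.86,"grip":43},
  {"dx":350,"dy":458,"dz":-30,"ax":0,"ay":0,"az":0.86,"grip":43},
])

```text
t: 1.4
tcp_pos: [617.8, -104.5, 145.1]
eef_rot: [[0.187, 0.982, 0.001], [0.982, -0.187, 0.003], [0.003, 0.0, -1.0]]
force: [-0.5, 0.0, -0.1]
gripper_width: 40.3
gripper_force: 0.0
```

```bash
python3 - <<'E'
from h import *
np.set_printoptions(precision=3,suppress=True)
s=status.observe(); print(s['tcp_pos'],s['eef_rot'],s['joint_pos'],s['gripper_width'])
grab('wrist','w1'); crop('w1',0,0,512,384,1.56,'w1b')
print(px('w1',[(565.3,-105.9,14.5),(571.2,-107,20),(576.4,-48,10)]), np.load('pics/w1_c.npz')['eye'])
E
```

```text
[ 617.813 -104.499  145.053] [[ 0.187  0.982  0.001]
 [ 0.982 -0.187  0.003]
 [ 0.003  0.    -1.   ]] [ 0.269  0.635 -0.238  1.615  0.174  0.913 -0.219] 40.258981591403995
[[217.075 181.368]
 [221.473 182.572]
 [215.679 131.622]] [632.961 -24.123 354.141]
```

View pics/w1b.png

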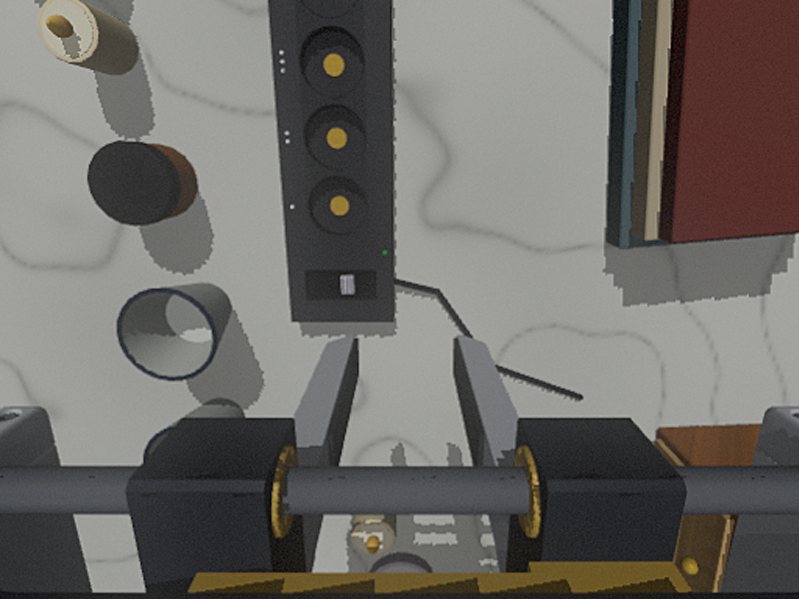

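Wrist view: nub at (347,284), recess spans x 306–377 around row 285, pocket 1 contact at (339.5,205). Left fingertip's inner corner is at (357,338), right one's at (455,338). I'll check the camera's offset against the fingertips.

```bash
python3 - <<'E'
from h import *
np.set_printoptions(precision=2,suppress=True)
s=status.observe(); T=s['tcp_pos'];R=s['eef_rot']; hw=s['gripper_width']/2
L=[(sx*8,sy*(hw+k),8) for sx in(1,-1) for sy in(1,-1) for k in (0,12.5)]
for l,p in zip(L,px('w1',[T+R@np.array(l) for l in L])*1.56): print(np.array(l),p)
g=lambda p:np.array(p,float)/1.56
print(w('w1',g([(347,284)]),20),w('w1',g([(341.5,285)]),14.5),w('w1',g([(339.5,205),(336.5,138),(333.5,65)]),10))
crop('w1',180,190,340,262,5,'w1c')
E
```

```text
[ 8.   20.13  8.  ] [447.8  301.65]
[ 8.   32.63  8.  ] [472.74 301.58]
[  8.   -20.13   8.  ] [367.47 301.89]
[  8.   -32.63   8.  ] [342.54 301.97]
[-8.   20.13  8.  ] [447.08 331.43]
[-8.   32.63  8.  ] [471.53 331.36]
[ -8.   -20.13   8.  ] [368.31 331.66]
[ -8.   -32.63   8.  ] [343.87 331.73]
[[ 572.47 -106.59   20.  ]] [[ 567.11 -107.93   14.5 ]] [[578.69 -48.19  10.  ]
 [587.3   -1.34  10.  ]
 [596.13  45.75  10.  ]]
```

View pics/w1c.png

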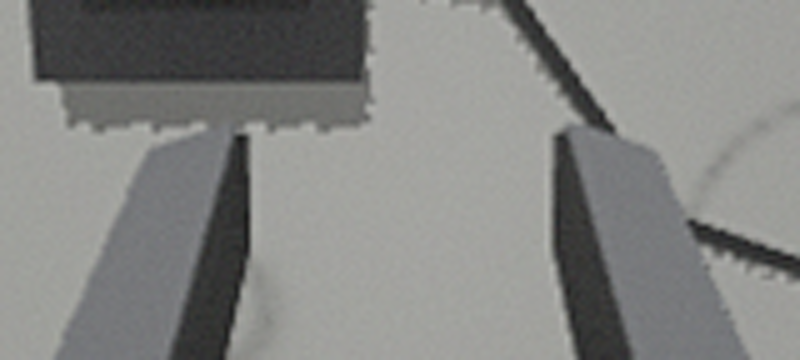

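```bash
python3 - <<'E'
from h import *
np.set_printoptions(precision=2,suppress=True)
print(r, {k:getattr(r,k) for k in dir(r) if not k.startswith('_')})
s=status.observe(); T=s['tcp_pos'];R=s['eef_rot']; hw=s['gripper_width']/2
for z in (8,-11,-20,-30,-40):
  for x in (8,-8):print(z,x,px('w1',[T+R@np.array((x,y,z)) for y in(-hw-12.5,-hw,hw,hw+12.5)]).ravel()*1.56)
im=cv2.imread('pics/w1.png')[170:250,215:320]
E
```

```text
<Robot object at 0x7f1a478bc050> {'IKError': <class 'plant.IKError'>, 'tip_extent': 8.0}
8 8 [342.54 301.97 367.47 301.89 447.8  301.65 472.74 301.58]
8 -8 [343.87 331.73 368.31 331.66 447.08 331.43 471.53 331.36]
-11 8 [337.07 314.75 364.16 314.67 451.47 314.41 478.58 314.33]
-11 -8 [338.62 346.77 365.14 346.7  450.61 346.45 477.15 346.37]
-20 8 [334.13 321.61 362.38 321.53 453.44 321.26 481.72 321.17]
-20 -8 [335.81 354.83 363.45 354.75 452.5  354.5  480.16 354.41]
-30 8 [330.55 329.96 360.22 329.87 455.84 329.59 485.54 329.5 ]
-30 -8 [332.4  364.61 361.39 364.53 454.8  364.26 483.81 364.18]
-40 8 [326.6  339.19 357.83 339.1  458.5  338.81 489.76 338.71]
-40 -8 [328.64 375.39 359.12 375.31 457.33 375.04 487.83 374.95]
```

send_rows([
  {"dx":-6,"dy":-11,"dz":-50,"ax":0,"ay":0,"az":0,"grip":43},
  {"dx":-6,"dy":-11,"dz":-90,"ax":0,"ay":0,"az":0,"grip":43},
  {"dx":-6,"dy":-11,"dz":-112,"ax":0,"ay":0,"az":0,"grip":43},
  {"dx":-6,"dy":-11,"dz":-112,"ax":0,"ay":0,"az":0,"grip":43},
])

```text
t: 1.85
tcp_pos: [606.1, -121.1, 29.8]
eef_rot: [[0.192, 0.981, -0.008], [0.981, -0.192, 0.001], [-0.001, -0.008, -1.0]]
force: [-0.6, 0.5, -0.8]
gripper_width: 40.2
gripper_force: 0.0
```

```bash
python3 - <<'E'
from h import *
np.set_printoptions(precision=2,suppress=True)
s=status.observe(); print(s['tcp_pos'],s['gripper_width'],s['force'])
grab('wrist','w2'); grab('side','s2')
T=s['tcp_pos'];R=s['eef_rot']; hw=s['gripper_width']/2
print(px('s2',[T+R@np.array((x,y,8)) for x in (8,-8) for y in(-hw-12.5,-hw,hw,hw+12.5)]))
p=px('s2',[T])[0].astype(int); print(p)
a=cv2.resize(cv2.imread('pics/w2.png')[90:290,120:320],(600,600),interpolation=cv2.INTER_CUBIC)
im=cv2.imread('pics/s2.png')[p[1]-100:p[1]+100,p[0]-33:p[0]+33]
cv2.imwrite('pics/c2.png',np.hstack([a,cv2.resize(im,(198,600),interpolation=cv2.INTER_CUBIC)]))
E
```

```text
[ 606.06 -121.11   29.84] 40.162279230192254 [-0.64  0.53 -0.85]
[[277.93 225.54]
 [282.44 225.28]
 [296.89 224.46]
 [301.38 224.21]
 [278.7  230.11]
 [283.25 229.85]
 [297.83 229.01]
 [302.36 228.75]]
[290 225]
```

View pics/c2.png

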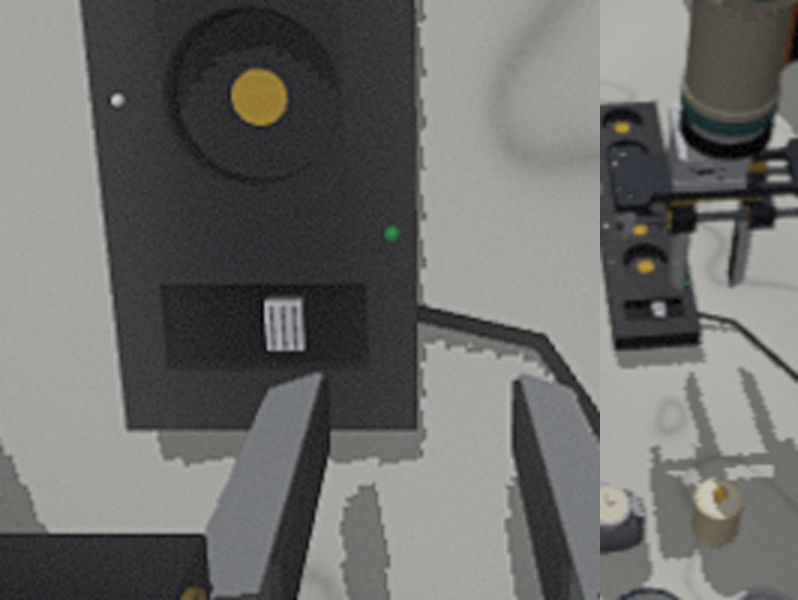

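Composite: recess spans (163–367, 285–370), nub at (284,325), left fingertip at about (275–325, 375–388). The tip sits over the bar past the recess. Letting it settle.

send_rows([
  {"dx":0,"dy":0,"dz":0,"ax":0,"ay":0,"az":0,"grip":43},
  {"dx":0,"dy":0,"dz":0,"ax":0,"ay":0,"az":0,"grip":43},
  {"dx":0,"dy":0,"dz":0,"ax":0,"ay":0,"az":0,"grip":43},
  {"dx":0,"dy":0,"dz":0,"ax":0,"ay":0,"az":0,"grip":43},
])

```text
t: 2.35
tcp_pos: [610.3, -121.3, 34.4]
eef_rot: [[0.192, 0.981, 0.001], [0.981, -0.192, -0.0], [0.0, 0.001, -1.0]]
force: [-0.1, -0.0, -0.2]
gripper_width: 40.3
gripper_force: 0.0
```

```bash
python3 - <<'E'
from h import *
np.set_printoptions(precision=2,suppress=True)
s=status.observe(); print(s['tcp_pos'],s['eef_rot'],s['gripper_width'],s['force'])
grab('wrist','w3')
T=s['tcp_pos'];R=s['eef_rot']; hw=s['gripper_width']/2
a=np.load('pics/w2.npy').astype(int);b=np.load('pics/w3.npy').astype(int)
# shift between w2, w3 on table area
print(cv2.phaseCorrelate(a[40:200,100:330].mean(2),b[40:200,100:330].mean(2)))
f=lambda u,v:np.array([u/3+120,v/3+90])
q=[f(163,285),f(367,285),f(367,370),f(163,370)]
print('recess w2',w('w2',q,20)[:,:2])
print('nub,pocket1',w('w2',[f(284,325)],20)[:,:2],w('w2',[f(259,97)],10)[:,:2])
for z in (8,0,-11,-20,-30,-40):
  for x in (8,-8):print(z,x,((px('w2',[np.array([606.06,-121.11,29.84])+R@np.array((x,y,z)) for y in(-hw-12.5,-hw,hw)])-[120,90])*3).ravel())
E
```

```text
[ 610.27 -121.25   34.44] [[ 0.19  0.98  0.  ]
 [ 0.98 -0.19 -0.  ]
 [ 0.    0.   -1.  ]] 40.310168086369984 [-0.15 -0.04 -0.17]
((-4.419911658091664, 0.5364939020451089), 0.8106681158381783)
recess w2 [[ 544.01  -89.9 ]
 [ 596.33  -99.99]
 [ 591.4  -123.21]
 [ 537.54 -112.87]]
nub,pocket1 [[ 572.5 -106.6]] [[578.31 -48.29]]
8 8 [294.63 326.51 342.27 326.66 496.17 327.15]
8 -8 [297.   383.18 343.72 383.35 494.66 383.91]
0 8 [290.05 336.76 339.33 336.93 498.57 337.45]
0 -8 [292.58 395.15 340.89 395.34 496.96 395.94]
-11 8 [283.2  352.09 334.94 352.27 502.16 352.84]
-11 -8 [286.   413.02 336.67 413.22 500.4  413.87]
-20 8 [277.06 365.81 331.02 366.01 505.38 366.63]
-20 -8 [280.12 428.99 332.9  429.21 503.47 429.91]
-30 8 [269.6  382.5  326.24 382.72 509.29 383.4 ]
-30 -8 [272.98 448.37 328.32 448.62 507.2  449.38]
-40 8 [261.36 400.94 320.96 401.18 513.61 401.93]
-40 -8 [265.1  469.74 323.28 470.01 511.31 470.85]
```

```bash
python3 - <<'E'
from h import *
np.set_printoptions(precision=2,suppress=True)
f=lambda u,v:np.array([u/3+120,v/3+90])
c=w('w2',[f(127,430),f(417,430)],20)[:,:2]; sh=w('w2',[f(160,462),f(423,462)],0)[:,:2]
print(c,sh,'disp/mm',(sh-c)/20)
print('finger shadow',w('w2',[f(345,497),f(365,487),f(378,490)],0)[:,:2])
E
```

```text
[[ 523.   -128.06]
 [ 601.18 -143.02]] [[ 520.65 -148.18]
 [ 598.9  -163.13]] disp/mm [[-0.12 -1.01]
 [-0.11 -1.01]]
finger shadow [[ 573.19 -170.29]
 [ 579.92 -168.09]
 [ 583.61 -169.84]]
```

send_rows([
  {"dx":1.5,"dy":5.5,"dz":0,"ax":0,"ay":0,"az":0,"grip":43},
  {"dx":1.5,"dy":5.5,"dz":0,"ax":0,"ay":0,"az":0,"grip":43},
  {"dx":1.5,"dy":5.5,"dz":-6,"ax":0,"ay":0,"az":0,"grip":43},
  {"dx":1.5,"dy":5.5,"dz":-12,"ax":0,"ay":0,"az":0,"grip":43},
  {"dx":1.5,"dy":5.5,"dz":-12,"ax":0,"ay":0,"az":0,"grip":43},
  {"dx":1.5,"dy":5.5,"dz":-12,"ax":0,"ay":0,"az":0,"grip":43},
  {"dx":1.5,"dy":5.5,"dz":-12,"ax":0,"ay":0,"az":0,"grip":43},
])

```text
t: 3.1
tcp_pos: [611.3, -115.7, 21.5]
eef_rot: [[0.192, 0.981, 0.0], [0.981, -0.192, 0.0], [0.0, 0.0, -1.0]]
force: [-0.2, 0.4, 0.0]
gripper_width: 40.5
gripper_force: 0.0
```

```bash
python3 - <<'E'
from h import *
np.set_printoptions(precision=2,suppress=True)
s=status.observe(); print(s['tcp_pos'],s['eef_rot'].ravel(),s['gripper_width'],s['force'])
grab('wrist','w4'); crop('w4',120,150,320,270,4,'w4b')
E
```

```text
[ 611.3  -115.7    21.51] [ 0.19  0.98  0.    0.98 -0.19  0.    0.    0.   -1.  ] 40.502627689123145 [-0.19  0.41  0.01]
```

View pics/w4b.png

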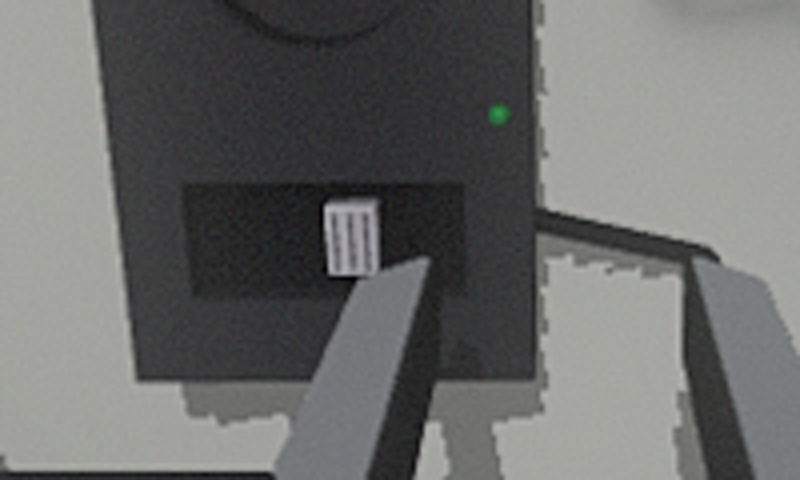

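Nub at (352,238) and the fingertip at about (360–430, 258–290), with its shadow well away. So the fingertip is still well above the bar, although the reported TCP is 21.5 mm with no contact force. The real fingertip ends about 30 mm behind where the TCP figures put it. I'll probe downward gently.

send_rows([
  {"dx":0,"dy":0,"dz":-12,"ax":0,"ay":0,"az":0,"grip":43},
  {"dx":0,"dy":0,"dz":-23,"ax":0,"ay":0,"az":0,"grip":43},
  {"dx":0,"dy":0,"dz":-23,"ax":0,"ay":0,"az":0,"grip":43},
  {"dx":0,"dy":0,"dz":-23,"ax":0,"ay":0,"az":0,"grip":43},
  {"dx":0,"dy":0,"dz":-23,"ax":0,"ay":0,"az":0,"grip":43},
])

```text
t: 3.65
tcp_pos: [611.4, -115.6, -1.4]
eef_rot: [[0.192, 0.981, 0.0], [0.981, -0.192, 0.0], [0.0, 0.0, -1.0]]
force: [-0.2, 0.4, 0.2]
gripper_width: 40.6
gripper_force: 0.0
```

```bash
python3 - <<'E'
from h import *
np.set_printoptions(precision=2,suppress=True)
s=status.observe(); print(s['tcp_pos'],s['gripper_width'],s['force'])
grab('wrist','w5'); crop('w5',120,150,320,270,4,'w5b')
T=s['tcp_pos'];R=s['eef_rot']; hw=s['gripper_width']/2
for z in (8,-20,-25,-30,-35,-40):print(z,((px('w5',[T+R@np.array((8,y,z)) for y in(-hw-12.5,-hw,hw)])-[120,150])*4).ravel())
E
```

```text
[ 611.39 -115.57   -1.44] 40.59932364934835 [-0.2   0.38  0.16]
8 [391.42 195.73 455.06 195.75 661.72 195.81]
-20 [369.27 248.18 441.37 248.2  675.51 248.25]
-25 [364.68 259.05 438.53 259.07 678.37 259.12]
-30 [359.86 270.46 435.56 270.48 681.37 270.53]
-35 [354.8  282.45 432.43 282.48 684.52 282.52]
-40 [349.46 295.08 429.13 295.1  687.84 295.15]
```

View pics/w5b.png

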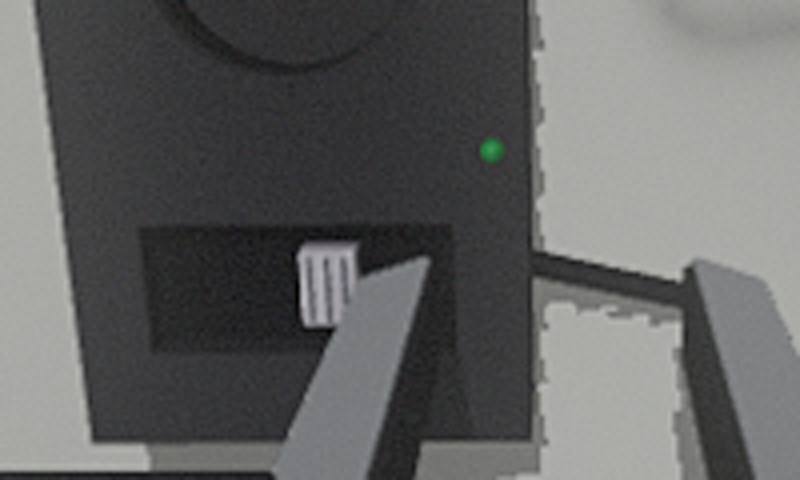

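Nub right edge at x=357, recess right edge at 455, fingertip spanning 360–430. The finger is centred over the gap, and after the last 11 mm it will sit between them. Going down.

send_rows([
  {"dx":0,"dy":0,"dz":-5,"ax":0,"ay":0,"az":0,"grip":43},
  {"dx":0,"dy":0,"dz":-9,"ax":0,"ay":0,"az":0,"grip":43},
  {"dx":0,"dy":0,"dz":-9,"ax":0,"ay":0,"az":0,"grip":43},
  {"dx":0,"dy":0,"dz":-9,"ax":0,"ay":0,"az":0,"grip":43},
])

```text
t: 4.1
tcp_pos: [611.1, -115.6, -10.6]
eef_rot: [[0.192, 0.981, -0.0], [0.981, -0.192, 0.0], [0.0, -0.0, -1.0]]
force: [-0.1, 0.4, -0.4]
gripper_width: 40.8
gripper_force: 0.0
```

send_rows([
  {"dx":0,"dy":0,"dz":-1.5,"ax":0,"ay":0,"az":0,"grip":43},
  {"dx":0,"dy":0,"dz":-1.5,"ax":0,"ay":0,"az":0,"grip":43},
  {"dx":0,"dy":0,"dz":-1.5,"ax":0,"ay":0,"az":0,"grip":43},
])

```text
t: 4.4
tcp_pos: [611.3, -115.6, -11.9]
eef_rot: [[0.192, 0.981, 0.0], [0.981, -0.192, 0.0], [0.0, 0.0, -1.0]]
force: [0.3, -0.6, -0.6]
gripper_width: 40.3
gripper_force: 0.0
```

Continue to touch the recess floor in small steps; that gives the true tip offset.

send_rows([
  {"dx":0,"dy":0,"dz":-1.5,"ax":0,"ay":0,"az":0,"grip":43},
  {"dx":0,"dy":0,"dz":-1.5,"ax":0,"ay":0,"az":0,"grip":43},
  {"dx":0,"dy":0,"dz":-1.5,"ax":0,"ay":0,"az":0,"grip":43},
])

```text
t: 4.7
tcp_pos: [611.3, -115.6, -13.5]
eef_rot: [[0.192, 0.981, -0.0], [0.981, -0.192, 0.0], [0.0, -0.0, -1.0]]
force: [0.2, 0.3, -0.6]
gripper_width: 40.3
gripper_force: 0.0
```

send_rows([
  {"dx":0,"dy":0,"dz":-1.5,"ax":0,"ay":0,"az":0,"grip":43},
  {"dx":0,"dy":0,"dz":-1.5,"ax":0,"ay":0,"az":0,"grip":43},
  {"dx":0,"dy":0,"dz":-1.5,"ax":0,"ay":0,"az":0,"grip":43},
])

```text
t: 5.0
tcp_pos: [611.2, -115.6, -15.0]
eef_rot: [[0.192, 0.981, -0.0], [0.981, -0.192, 0.0], [0.0, -0.0, -1.0]]
force: [-0.4, -0.4, 0.6]
gripper_width: 40.4
gripper_force: 0.0
```

send_rows([
  {"dx":0,"dy":0,"dz":-1.5,"ax":0,"ay":0,"az":0,"grip":43},
  {"dx":0,"dy":0,"dz":-1.5,"ax":0,"ay":0,"az":0,"grip":43},
  {"dx":0,"dy":0,"dz":-1.5,"ax":0,"ay":0,"az":0,"grip":43},
])

```text
t: 5.3
tcp_pos: [611.3, -115.7, -15.2]
eef_rot: [[0.192, 0.981, 0.0], [0.981, -0.192, -0.0], [-0.0, 0.0, -1.0]]
force: [-1.9, -0.7, 10.0]
gripper_width: 40.4
gripper_force: 4.8
```

send_rows([
  {"dx":0,"dy":0,"dz":-1.5,"ax":0,"ay":0,"az":0,"grip":43},
  {"dx":0,"dy":0,"dz":-1.5,"ax":0,"ay":0,"az":0,"grip":43},
  {"dx":0,"dy":0,"dz":-1.5,"ax":0,"ay":0,"az":0,"grip":43},
])

```text
t: 5.6
tcp_pos: [611.3, -115.7, -15.3]
eef_rot: [[0.192, 0.981, 0.0], [0.981, -0.192, -0.001], [-0.001, 0.0, -1.0]]
force: [-4.0, 0.1, 18.9]
gripper_width: 40.5
gripper_force: 9.6
```

Contact at a reported TCP z of -15.2 on the 14.5 mm floor, so the tip is TCP z + 29.7. Lift slightly and push toward charger -x.

send_rows([
  {"dx":0,"dy":0,"dz":4,"ax":0,"ay":0,"az":0,"grip":43},
  {"dx":0,"dy":0,"dz":4,"ax":0,"ay":0,"az":0,"grip":43},
  {"dx":-5,"dy":1,"dz":4,"ax":0,"ay":0,"az":0,"grip":43},
  {"dx":-10,"dy":2,"dz":4,"ax":0,"ay":0,"az":0,"grip":43},
  {"dx":-14,"dy":2.7,"dz":4,"ax":0,"ay":0,"az":0,"grip":43},
  {"dx":-14,"dy":2.7,"dz":4,"ax":0,"ay":0,"az":0,"grip":43},
  {"dx":-14,"dy":2.7,"dz":4,"ax":0,"ay":0,"az":0,"grip":43},
])

```text
t: 6.3
tcp_pos: [596.7, -112.8, -14.1]
eef_rot: [[0.192, 0.981, -0.001], [0.981, -0.192, 0.0], [-0.0, -0.001, -1.0]]
force: [0.4, 0.3, 0.0]
gripper_width: 40.0
gripper_force: 0.1
```

send_rows([
  {"dx":-2,"dy":0.4,"dz":0,"ax":0,"ay":0,"az":0,"grip":43},
  {"dx":-2,"dy":0.4,"dz":0,"ax":0,"ay":0,"az":0,"grip":43},
  {"dx":-2,"dy":0.4,"dz":0,"ax":0,"ay":0,"az":0,"grip":43},
])

```text
t: 6.6
tcp_pos: [595.5, -112.6, -13.9]
eef_rot: [[0.192, 0.981, 0.0], [0.981, -0.192, -0.0], [0.0, 0.0, -1.0]]
force: [1.5, -0.9, 0.4]
gripper_width: 40.3
gripper_force: 0.4
```

send_rows([
  {"dx":-2,"dy":0.4,"dz":0,"ax":0,"ay":0,"az":0,"grip":43},
  {"dx":-2,"dy":0.4,"dz":0,"ax":0,"ay":0,"az":0,"grip":43},
  {"dx":-2,"dy":0.4,"dz":0,"ax":0,"ay":0,"az":0,"grip":43},
])

```text
t: 6.9
tcp_pos: [593.2, -112.2, -13.9]
eef_rot: [[0.192, 0.981, -0.0], [0.981, -0.192, 0.0], [0.0, -0.0, -1.0]]
force: [0.9, -0.3, -0.1]
gripper_width: 40.8
gripper_force: 0.6
```

```bash
python3 - <<'E'
from h import *
np.set_printoptions(precision=2,suppress=True)
s=status.observe(); print(s['tcp_pos'],s['gripper_width'],s['force'])
grab('wrist','w6'); crop('w6',120,190,320,310,4,'w6b')
print(px('w6',[(561.3,-106,20),(567.3,-107,14.5),(573,-108,20)])*4-[480,760])
E
```

```text
[ 593.22 -112.15  -13.89] 40.829745776736964 [ 0.88 -0.27 -0.07]
[[360.16 165.73]
 [401.54 150.72]
 [432.51 164.17]]
```

View pics/w6b.png

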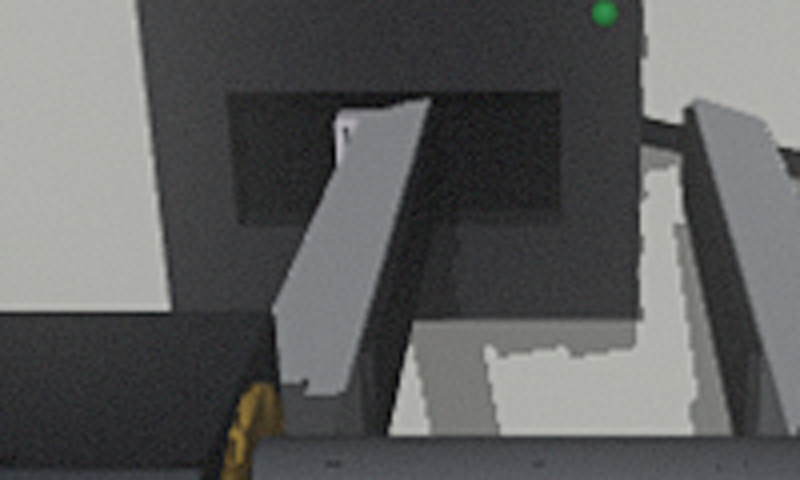

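Nub left edge at x=335 against the recess left edge at about 230, so about 1.5 mm of travel is left. Pushing on.

send_rows([
  {"dx":-2,"dy":0.4,"dz":0,"ax":0,"ay":0,"az":0,"grip":43},
  {"dx":-2,"dy":0.4,"dz":0,"ax":0,"ay":0,"az":0,"grip":43},
  {"dx":-2,"dy":0.4,"dz":0,"ax":0,"ay":0,"az":0,"grip":43},
])

```text
t: 7.25
tcp_pos: [591.9, -111.8, -13.7]
eef_rot: [[0.192, 0.981, 0.001], [0.981, -0.192, -0.0], [0.0, 0.001, -1.0]]
force: [2.1, -1.8, 0.5]
gripper_width: 40.7
gripper_force: 1.2
```

send_rows([
  {"dx":-1.5,"dy":0.3,"dz":0,"ax":0,"ay":0,"az":0,"grip":43},
  {"dx":-1.5,"dy":0.3,"dz":0,"ax":0,"ay":0,"az":0,"grip":43},
  {"dx":-1.5,"dy":0.3,"dz":0,"ax":0,"ay":0,"az":0,"grip":43},
])

```text
t: 7.55
tcp_pos: [591.6, -111.7, -13.4]
eef_rot: [[0.192, 0.981, 0.003], [0.981, -0.192, -0.0], [0.0, 0.003, -1.0]]
force: [5.1, -0.8, 0.6]
gripper_width: 40.4
gripper_force: 2.1
```

send_rows([
  {"dx":4,"dy":-0.8,"dz":0,"ax":0,"ay":0,"az":0,"grip":43},
  {"dx":4,"dy":-0.8,"dz":0,"ax":0,"ay":0,"az":0,"grip":43},
  {"dx":4,"dy":-0.8,"dz":50,"ax":0,"ay":0,"az":0,"grip":60},
  {"dx":4,"dy":-0.8,"dz":100,"ax":0,"ay":0,"az":0,"grip":70},
  {"dx":-140,"dy":122,"dz":115,"ax":0,"ay":0,"az":0,"grip":70},
  {"dx":-140,"dy":122,"dz":115,"ax":0,"ay":0,"az":0,"grip":70},
  {"dx":-140,"dy":122,"dz":115,"ax":0,"ay":0,"az":0,"grip":70},
  {"dx":-140,"dy":122,"dz":115,"ax":0,"ay":0,"az":0,"grip":70},
  {"dx":-140,"dy":122,"dz":115,"ax":0,"ay":0,"az":0,"grip":70},
  {"dx":-140,"dy":122,"dz":115,"ax":0,"ay":0,"az":0,"grip":70},
  {"dx":-140,"dy":122,"dz":115,"ax":0,"ay":0,"az":0,"grip":70},
])

```text
t: 8.65
tcp_pos: [450.3, 9.8, 100.9]
eef_rot: [[0.193, 0.981, -0.0], [0.981, -0.193, -0.0], [-0.0, -0.0, -1.0]]
force: [0.8, -0.6, -0.7]
gripper_width: 65.8
gripper_force: 0.0
```

```bash
cat > det.py <<'E'
from h import *
from scipy.optimize import minimize
A=np.linspace(0,2*np.pi,60,endpoint=False); CI=np.c_[np.cos(A),np.sin(A),0*A]
def lmask(f):
    im=np.load('pics/'+f+'.npy').astype(int); m=((im[...,0]-im[...,2]>14)&(im.sum(2)>150)).astype(np.uint8)
    return cv2.morphologyEx(m,cv2.MORPH_CLOSE,np.ones((5,5)))
def light(f,x,y,rng=30,z=0):
    m=lmask(f); S=4
    roi=np.zeros_like(m); h=cv2.convexHull(px(f,np.r_[CI*(19+rng)+[x,y,45+z],CI*(19+rng)+[x,y,z]]).astype(np.float32)); cv2.fillConvexPoly(roi,h.astype(int),1)
    mm=cv2.resize(m*roi,None,fx=S,fy=S,interpolation=cv2.INTER_LINEAR)
    if mm.sum()<50*16: return None
    def cost(p):
        P=np.array([p[0],p[1],z]); q=px(f,np.r_[CI*19+P+[0,0,45],CI*19+P,CI[:1]*0+P+[0,0,61]])
        b=np.zeros_like(mm); cv2.fillConvexPoly(b,cv2.convexHull(((q+.5)*S-.5).astype(np.float32)).round().astype(int),1)
        return 1-(b&mm).sum()/max(1,(b|mm).sum())
    best=min(((cost((x+a,y+b)),x+a,y+b) for a in range(-rng,rng+1,6) for b in range(-rng,rng+1,6)))
    s=minimize(cost,best[1:],method='Nelder-Mead',options=dict(initial_simplex=[best[1:],(best[1]+4,best[2]),(best[1],best[2]+4)],xatol=.1,fatol=1e-4))
    return s.x.round(1),round(1-s.fun,3)
def cup(f,x,y,rng=30,z=0):
    im=cv2.GaussianBlur(np.load('pics/'+f+'.npy').astype(np.float32).sum(2)/3,(0,0),.8)
    def cost(p):
        q=px(f,CI*33.2+[p[0],p[1],66+z]).astype(np.float32)
        qi=px(f,CI*28+[p[0],p[1],66+z]).astype(np.float32); qo=px(f,CI*38+[p[0],p[1],66+z]).astype(np.float32)
        g=lambda q:cv2.remap(im,q[:,0],q[:,1],cv2.INTER_LINEAR,borderMode=cv2.BORDER_REPLICATE).ravel()
        return float((g(q)-(g(qi)+g(qo))/2).clip(-60,20).mean())
    c=sorted((cost((x+a,y+b)),x+a,y+b) for a in range(-rng,rng+1,3) for b in range(-rng,rng+1,3))
    s=minimize(cost,c[0][1:],method='Nelder-Mead',options=dict(initial_simplex=[c[0][1:],(c[0][1]+2,c[0][2]),(c[0][1],c[0][2]+2)],xatol=.1))
    return s.x.round(1),round(s.fun,1)
E
python3 - <<'E'
from det import *
np.set_printoptions(precision=2,suppress=True)
s=status.observe(); print(s['tcp_pos'],s['gripper_width'],s['force'])
grab('wrist','w7')
for p in [(541,327),(447,295),(443,89),(548,-319)]: print('top light',light('top0',*p))
for p in [(441,189),(451,-108),(433,-210),(457,-420)]: print('top cup',cup('top0',*p))
print('w light3',light('w7',443,89),'cupA',cup('w7',441,189))
E
```

```text
[450.26   9.78 100.89] 65.7905502274832 [ 0.81 -0.65 -0.67]
top light (array([542.7, 329.7]), np.float64(0.753))
top light (array([448.2, 298.9]), np.float64(0.738))
top light (array([444.4,  90. ]), np.float64(0.856))
top light (array([ 549.2, -321. ]), np.float64(0.875))
top cup (array([441.7, 188.8]), np.float64(-26.1))
top cup (array([ 451. , -108.8]), np.float64(-26.9))
top cup (array([ 433.1, -209.9]), np.float64(-27.8))
top cup (array([ 457.4, -419.9]), np.float64(-32.6))
w light3 (array([444.5,  89. ]), np.float64(0.947)) cupA (array([441.8, 189.6]), np.float64(-15.5))
```

send_rows([
  {"dx":-6,"dy":40,"dz":0,"ax":0,"ay":0,"az":0,"grip":70},
  {"dx":-6,"dy":79,"dz":-10,"ax":0,"ay":0,"az":0,"grip":70},
  {"dx":-6,"dy":79,"dz":-50,"ax":0,"ay":0,"az":0,"grip":70},
  {"dx":-6,"dy":79,"dz":-90,"ax":0,"ay":0,"az":0,"grip":70},
  {"dx":-6,"dy":79,"dz":-116,"ax":0,"ay":0,"az":0,"grip":70},
  {"dx":-6,"dy":79,"dz":-116,"ax":0,"ay":0,"az":0,"grip":70},
  {"dx":-6,"dy":79,"dz":-116,"ax":0,"ay":0,"az":0,"grip":70},
  {"dx":-6,"dy":79,"dz":-116,"ax":0,"ay":0,"az":0,"grip":20},
  {"dx":-6,"dy":79,"dz":-116,"ax":0,"ay":0,"az":0,"grip":20},
  {"dx":-6,"dy":79,"dz":-116,"ax":0,"ay":0,"az":0,"grip":20},
  {"dx":-6,"dy":79,"dz":-116,"ax":0,"ay":0,"az":0,"grip":20},
  {"dx":-6,"dy":79,"dz":-116,"ax":0,"ay":0,"az":0,"grip":20},
])

```text
t: 9.9
tcp_pos: [444.4, 89.6, -14.2]
eef_rot: [[0.192, 0.981, 0.002], [0.981, -0.192, 0.0], [0.001, 0.001, -1.0]]
force: [0.2, -0.3, 7.3]
gripper_width: 37.9
gripper_force: 30.0
```

send_rows([
  {"dx":0,"dy":0,"dz":40,"ax":0,"ay":0,"az":0,"grip":20},
  {"dx":0,"dy":0,"dz":90,"ax":0,"ay":0,"az":0,"grip":20},
  {"dx":34,"dy":-36,"dz":95,"ax":0,"ay":0,"az":0,"grip":20},
  {"dx":68,"dy":-70,"dz":95,"ax":0,"ay":0,"az":0,"grip":20},
  {"dx":102,"dy":-105,"dz":95,"ax":0,"ay":0,"az":0,"grip":20},
  {"dx":134,"dy":-138,"dz":80,"ax":0,"ay":0,"az":0,"grip":20},
  {"dx":134,"dy":-138,"dz":45,"ax":0,"ay":0,"az":0,"grip":20},
  {"dx":134,"dy":-138,"dz":30,"ax":0,"ay":0,"az":0,"grip":20},
  {"dx":134,"dy":-138,"dz":30,"ax":0,"ay":0,"az":0,"grip":20},
  {"dx":134,"dy":-138,"dz":30,"ax":0,"ay":0,"az":0,"grip":20},
  {"dx":134,"dy":-138,"dz":30,"ax":0,"ay":0,"az":0,"grip":20},
])

```text
t: 11.0
tcp_pos: [578.6, -48.0, 16.3]
eef_rot: [[0.191, 0.982, 0.002], [0.982, -0.191, 0.0], [0.0, 0.002, -1.0]]
force: [-1.2, 0.4, 0.0]
gripper_width: 37.6
gripper_force: 30.0
```

```bash
python3 - <<'E'
from h import *
np.set_printoptions(precision=2,suppress=True)
s=status.observe(); print(s['tcp_pos'],s['gripper_width'],s['force'],s['gripper_force'])
grab('wrist','w8'); crop('w8',100,110,320,275,3.6,'w8b')
E
```

```text
[578.61 -48.04  16.26] 37.56006883163372 [-1.17  0.4   0.04] 29.99965935945511
```

View pics/w8b.png

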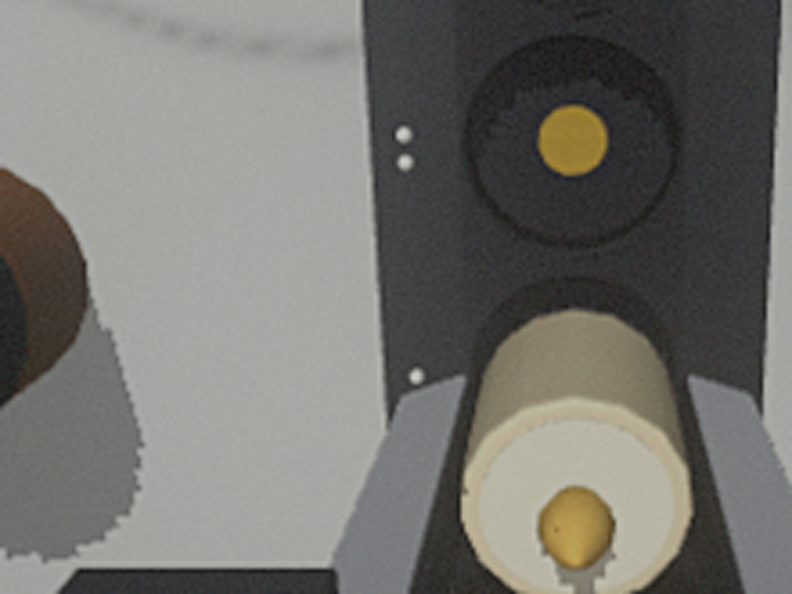

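The light hangs over pocket 1. Its lower edge spans about (487–668, row 310), pocket 1's arc about 470–675, pocket 2's contact is at (573,140). I'll use those numbers for fine alignment.

```bash
python3 - <<'E'
from det import *
np.set_printoptions(precision=2,suppress=True)
g=lambda u,v:((u+.5)/3.6-.5+100,(v+.5)/3.6-.5+110)
p2=w('w8',[g(573,140)],10)[0]; print('p2',p2,'p1',p2[:2]-48*np.array([.189,.982]))
T=np.array([578.61,-48.04,16.26])
# held light: try underside heights
for h in(28,30,32,34): print(h,light('w8',578.6,-48,8,z=h))
im=np.load('pics/w8.npy')
# flame tip & light top circle check
print(w('w8',[g(577,400)],[75]))
E
```

```text
p2 [587.22  -0.72  10.  ] p1 [578.15 -47.86]
28 (array([578.3, -49.1]), np.float64(0.972))
30 (array([578.5, -47.8]), np.float64(0.954))
32 (array([578.9, -46.5]), np.float64(0.932))
34 (array([578.7, -45.8]), np.float64(0.91))
[[582.1  -30.32  75.  ]]
```

send_rows([
  {"dx":-0.4,"dy":-0.2,"dz":-6,"ax":0,"ay":0,"az":0,"grip":20},
  {"dx":-0.4,"dy":-0.2,"dz":-12,"ax":0,"ay":0,"az":0,"grip":20},
  {"dx":-0.4,"dy":-0.2,"dz":-18,"ax":0,"ay":0,"az":0,"grip":20},
  {"dx":-0.4,"dy":-0.2,"dz":-20,"ax":0,"ay":0,"az":0,"grip":20},
  {"dx":-0.4,"dy":-0.2,"dz":-20,"ax":0,"ay":0,"az":0,"grip":20},
  {"dx":-0.4,"dy":-0.2,"dz":-20,"ax":0,"ay":0,"az":0,"grip":20},
])

```text
t: 11.65
tcp_pos: [577.1, -48.6, -4.4]
eef_rot: [[0.192, 0.981, -0.0], [0.981, -0.192, -0.0], [-0.0, -0.0, -1.0]]
force: [-2.4, -0.4, 8.2]
gripper_width: 37.4
gripper_force: 30.0
```

send_rows([
  {"dx":0,"dy":0,"dz":1,"ax":0,"ay":0,"az":0,"grip":62},
  {"dx":0,"dy":0,"dz":1,"ax":0,"ay":0,"az":0,"grip":62},
  {"dx":0,"dy":0,"dz":1,"ax":0,"ay":0,"az":0,"grip":62},
  {"dx":0,"dy":0,"dz":40,"ax":0,"ay":0,"az":0,"grip":65},
  {"dx":0,"dy":0,"dz":90,"ax":0,"ay":0,"az":0,"grip":70},
  {"dx":-22,"dy":44,"dz":105,"ax":0,"ay":0,"az":0,"grip":70},
  {"dx":-127,"dy":264,"dz":105,"ax":0,"ay":0,"az":0,"grip":70},
  {"dx":-127,"dy":264,"dz":105,"ax":0,"ay":0,"az":0,"grip":70},
  {"dx":-127,"dy":264,"dz":105,"ax":0,"ay":0,"az":0,"grip":70},
  {"dx":-127,"dy":264,"dz":105,"ax":0,"ay":0,"az":0,"grip":70},
  {"dx":-127,"dy":264,"dz":105,"ax":0,"ay":0,"az":0,"grip":70},
  {"dx":-127,"dy":264,"dz":105,"ax":0,"ay":0,"az":0,"grip":70},
])

```text
t: 12.85
tcp_pos: [446.8, 223.1, 100.3]
eef_rot: [[0.18, 0.984, -0.001], [0.984, -0.18, 0.004], [0.004, -0.002, -1.0]]
force: [0.6, 0.2, 0.5]
gripper_width: 65.9
gripper_force: 0.0
```

```bash
python3 - <<'E'
from det import *
np.set_printoptions(precision=2,suppress=True)
s=status.observe(); print(s['tcp_pos'],s['gripper_width'],s['force'])
grab('wrist','w9'); grab('top','t9')
print('L2 w',light('w9',448,297),'L2 top',light('t9',448,297))
print('L1 top',light('t9',541,327),'L4',light('t9',548,-319),'in pocket',light('t9',577,-48,z=10))
for p in [(441,189),(451,-108),(433,-210),(457,-420)]: print('top cup',cup('t9',*p))
E
```

```text
[446.79 223.05 100.27] 65.85792877712322 [0.61 0.23 0.54]
L2 w (array([448.5, 295.9]), np.float64(0.937)) L2 top None
L1 top None L4 (array([ 548.9, -319.6]), np.float64(0.886)) in pocket (array([577.5, -48.5]), np.float64(0.836))
top cup (array([441.7, 188.8]), np.float64(-30.2))
top cup (array([ 450.9, -108.1]), np.float64(-22.7))
top cup (array([ 432.6, -209.4]), np.float64(-24.4))
top cup (array([ 458.3, -391.4]), np.float64(-38.2))
```

send_rows([
  {"dx":-2.7,"dy":40,"dz":0,"ax":0,"ay":0,"az":0,"grip":70},
  {"dx":-2.7,"dy":80,"dz":-10,"ax":0,"ay":0,"az":0,"grip":70},
  {"dx":-2.7,"dy":80,"dz":-50,"ax":0,"ay":0,"az":0,"grip":70},
  {"dx":-2.7,"dy":80,"dz":-90,"ax":0,"ay":0,"az":0,"grip":70},
  {"dx":-2.7,"dy":80,"dz":-112,"ax":0,"ay":0,"az":0,"grip":70},
  {"dx":-2.7,"dy":80,"dz":-112,"ax":0,"ay":0,"az":0,"grip":70},
  {"dx":-2.7,"dy":80,"dz":-112,"ax":0,"ay":0,"az":0,"grip":70},
  {"dx":-2.7,"dy":80,"dz":-112,"ax":0,"ay":0,"az":0,"grip":70},
])

```text
t: 13.75
tcp_pos: [449.3, 295.2, -10.6]
eef_rot: [[0.193, 0.981, 0.002], [0.981, -0.193, 0.001], [0.002, 0.002, -1.0]]
force: [-0.2, -1.0, 0.3]
gripper_width: 65.7
gripper_force: 0.0
```

send_rows([
  {"dx":-0.5,"dy":0.6,"dz":-4,"ax":0,"ay":0,"az":0,"grip":70},
  {"dx":-0.5,"dy":0.6,"dz":-4,"ax":0,"ay":0,"az":0,"grip":70},
  {"dx":-0.5,"dy":0.6,"dz":-4,"ax":0,"ay":0,"az":0,"grip":20},
  {"dx":-0.5,"dy":0.6,"dz":-4,"ax":0,"ay":0,"az":0,"grip":20},
  {"dx":-0.5,"dy":0.6,"dz":-4,"ax":0,"ay":0,"az":0,"grip":20},
  {"dx":-0.5,"dy":0.6,"dz":-4,"ax":0,"ay":0,"az":0,"grip":20},
  {"dx":-0.5,"dy":0.6,"dz":-4,"ax":0,"ay":0,"az":0,"grip":20},
  {"dx":-0.5,"dy":0.6,"dz":40,"ax":0,"ay":0,"az":0,"grip":20},
  {"dx":-0.5,"dy":0.6,"dz":85,"ax":0,"ay":0,"az":0,"grip":20},
  {"dx":-0.5,"dy":0.6,"dz":90,"ax":0,"ay":0,"az":0,"grip":20},
  {"dx":-0.5,"dy":0.6,"dz":90,"ax":0,"ay":0,"az":0,"grip":20},
])

```text
t: 14.85
tcp_pos: [448.1, 296.5, 79.4]
eef_rot: [[0.192, 0.981, 0.003], [0.981, -0.192, 0.002], [0.002, 0.002, -1.0]]
force: [-0.0, 0.2, -1.2]
gripper_width: 37.7
gripper_force: 30.0
```

send_rows([
  {"dx":138.5,"dy":-297.5,"dz":0,"ax":0,"ay":0,"az":0,"grip":20},
  {"dx":138.5,"dy":-297.5,"dz":0,"ax":0,"ay":0,"az":0,"grip":20},
  {"dx":138.5,"dy":-297.5,"dz":0,"ax":0,"ay":0,"az":0,"grip":20},
  {"dx":138.5,"dy":-297.5,"dz":0,"ax":0,"ay":0,"az":0,"grip":20},
  {"dx":138.5,"dy":-297.5,"dz":0,"ax":0,"ay":0,"az":0,"grip":20},
  {"dx":138.5,"dy":-297.5,"dz":0,"ax":0,"ay":0,"az":0,"grip":20},
  {"dx":138.5,"dy":-297.5,"dz":0,"ax":0,"ay":0,"az":0,"grip":20},
  {"dx":138.5,"dy":-297.5,"dz":-10,"ax":0,"ay":0,"az":0,"grip":20},
  {"dx":138.5,"dy":-297.5,"dz":-40,"ax":0,"ay":0,"az":0,"grip":20},
  {"dx":138.5,"dy":-297.5,"dz":-60,"ax":0,"ay":0,"az":0,"grip":20},
  {"dx":138.5,"dy":-297.5,"dz":-60,"ax":0,"ay":0,"az":0,"grip":20},
  {"dx":138.5,"dy":-297.5,"dz":-60,"ax":0,"ay":0,"az":0,"grip":20},
])

```text
t: 16.05
tcp_pos: [584.4, -0.4, 17.0]
eef_rot: [[0.19, 0.982, -0.003], [0.982, -0.19, 0.0], [-0.0, -0.003, -1.0]]
force: [1.0, 0.3, -0.9]
gripper_width: 37.5
gripper_force: 30.0
```

send_rows([
  {"dx":0,"dy":0,"dz":0,"ax":0,"ay":0,"az":0,"grip":20},
  {"dx":0,"dy":0,"dz":0,"ax":0,"ay":0,"az":0,"grip":20},
  {"dx":0,"dy":0,"dz":0,"ax":0,"ay":0,"az":0,"grip":20},
])

```text
t: 16.35
tcp_pos: [586.3, -1.4, 19.0]
eef_rot: [[0.192, 0.981, 0.002], [0.981, -0.192, 0.0], [0.0, 0.002, -1.0]]
force: [-0.2, 0.2, -0.9]
gripper_width: 37.4
gripper_force: 30.0
```

```bash
cat > held.py <<'E'
from det import *
import sys
def contact(f,x,y):  # gold contact centroid of a pocket near x,y
    hsv=cv2.cvtColor(np.load('pics/'+f+'.npy'),cv2.COLOR_RGB2HSV)
    m=cv2.inRange(hsv,(10,110,60),(32,255,255)); roi=np.zeros_like(m)
    cv2.fillConvexPoly(roi,cv2.convexHull(px(f,CI*17+[x,y,10]).astype(np.float32)).astype(int),255); m&=roi
    M=cv2.moments(m,True); return (None if M['m00']<15 else (w(f,[(M['m10']/M['m00'],M['m01']/M['m00'])],10)[0][:2].round(1),M['m00']))
if __name__=='__main__':
    n,x,y=sys.argv[1],float(sys.argv[2]),float(sys.argv[3])  # next pocket pos
    s=status.observe(); T=s['tcp_pos']; grab('wrist',n); print(T.round(2),s['gripper_width'].round(1),s['force'].round(1))
    print('held',light(n,T[0],T[1],8,z=T[2]+29.7-15.2)); c=contact(n,x,y); print('next',c,'this',c and c[0]-48*np.array([.189,.982]))
E
python3 held.py w10 596 45.7
```

```text
Traceback (most recent call last):
  File "held.py", line 10, in <module>
    s=status.observe(); T=s['tcp_pos']; grab('wrist',n); print(T.round(2),s['gripper_width'].round(1),s['force'].round(1))
                                                                          ^^^^^^^^^^^^^^^^^^^^^^^^
AttributeError: 'float' object has no attribute 'round'
```

```bash
sed -i "s/s\['gripper_width'\].round(1)/round(s['gripper_width'],1)/" held.py; python3 held.py w10 596 45.7
```

```text
[586.21  -1.46  18.85] 38.2 [ 0.3  0.5 -0.6]
held (array([585.8,  -3. ]), np.float64(0.872))
next (array([596. ,  46.4]), 298.0) this [586.928  -0.736]
```

send_rows([
  {"dx":0.4,"dy":1,"dz":0,"ax":0,"ay":0,"az":0,"grip":20},
  {"dx":0.4,"dy":1,"dz":-6,"ax":0,"ay":0,"az":0,"grip":20},
  {"dx":0.4,"dy":1,"dz":-12,"ax":0,"ay":0,"az":0,"grip":20},
  {"dx":0.4,"dy":1,"dz":-18,"ax":0,"ay":0,"az":0,"grip":20},
  {"dx":0.4,"dy":1,"dz":-23,"ax":0,"ay":0,"az":0,"grip":20},
  {"dx":0.4,"dy":1,"dz":-23,"ax":0,"ay":0,"az":0,"grip":20},
  {"dx":0.4,"dy":1,"dz":-23,"ax":0,"ay":0,"az":0,"grip":20},
])

```text
t: 17.15
tcp_pos: [585.9, -0.5, -5.3]
eef_rot: [[0.192, 0.981, -0.0], [0.981, -0.192, 0.0], [-0.0, -0.0, -1.0]]
force: [0.6, 0.1, -1.1]
gripper_width: 37.9
gripper_force: 30.0
```

send_rows([
  {"dx":0,"dy":0,"dz":0,"ax":0,"ay":0,"az":0,"grip":62},
  {"dx":0,"dy":0,"dz":0,"ax":0,"ay":0,"az":0,"grip":62},
  {"dx":0,"dy":0,"dz":0,"ax":0,"ay":0,"az":0,"grip":62},
  {"dx":0,"dy":0,"dz":40,"ax":0,"ay":0,"az":0,"grip":65},
  {"dx":0,"dy":0,"dz":90,"ax":0,"ay":0,"az":0,"grip":65},
  {"dx":-45,"dy":246,"dz":105,"ax":0,"ay":0,"az":0,"grip":70},
  {"dx":-45,"dy":246,"dz":105,"ax":0,"ay":0,"az":0,"grip":70},
  {"dx":-45,"dy":246,"dz":105,"ax":0,"ay":0,"az":0,"grip":70},
  {"dx":-45,"dy":246,"dz":105,"ax":0,"ay":0,"az":0,"grip":70},
  {"dx":-45,"dy":246,"dz":105,"ax":0,"ay":0,"az":0,"grip":70},
  {"dx":-45,"dy":246,"dz":105,"ax":0,"ay":0,"az":0,"grip":70},
  {"dx":-45,"dy":246,"dz":105,"ax":0,"ay":0,"az":0,"grip":70},
])

```text
t: 18.35
tcp_pos: [540.4, 247.2, 100.2]
eef_rot: [[0.188, 0.982, 0.0], [0.982, -0.188, 0.0], [0.0, 0.0, -1.0]]
force: [0.4, 0.2, -0.5]
gripper_width: 66.3
gripper_force: 0.0
```

```bash
python3 - <<'E'
from det import *
np.set_printoptions(precision=2,suppress=True)
s=status.observe(); print(s['tcp_pos'],s['gripper_width'],s['force'])
grab('wrist','w11'); grab('top','t11')
print('L1 w',light('w11',541,327))
print('L4',light('t11',548,-319),'pockets',light('t11',577,-48,20,z=10),light('t11',586,-1,20,z=10))
for p in [(441,189),(451,-108),(433,-210),(457,-400)]: print('top cup',cup('t11',*p))
E
```

```text
[540.37 247.15 100.18] 66.33679812386367 [ 0.39  0.17 -0.51]
L1 w (array([542.6, 328.4]), np.float64(0.937))
L4 (array([ 548.9, -319.6]), np.float64(0.886)) pockets (array([577.8, -48.4]), np.float64(0.714)) (array([586.3,  -1.4]), np.float64(0.696))
top cup (array([441.6, 188.8]), np.float64(-31.5))
top cup (array([ 451.8, -108.6]), np.float64(-30.1))
top cup (array([ 433.7, -210. ]), np.float64(-26.7))
top cup (array([ 458.2, -391.2]), np.float64(-33.5))
```

send_rows([
  {"dx":2,"dy":40,"dz":0,"ax":0,"ay":0,"az":0,"grip":70},
  {"dx":2,"dy":82,"dz":-10,"ax":0,"ay":0,"az":0,"grip":70},
  {"dx":2,"dy":82,"dz":-50,"ax":0,"ay":0,"az":0,"grip":70},
  {"dx":2,"dy":82,"dz":-90,"ax":0,"ay":0,"az":0,"grip":70},
  {"dx":2,"dy":82,"dz":-112,"ax":0,"ay":0,"az":0,"grip":70},
  {"dx":2,"dy":82,"dz":-112,"ax":0,"ay":0,"az":0,"grip":70},
  {"dx":2,"dy":82,"dz":-112,"ax":0,"ay":0,"az":0,"grip":70},
  {"dx":2,"dy":82,"dz":-112,"ax":0,"ay":0,"az":0,"grip":70},
])

```text
t: 19.25
tcp_pos: [544.8, 327.3, -10.2]
eef_rot: [[0.193, 0.981, 0.003], [0.981, -0.193, 0.001], [0.002, 0.002, -1.0]]
force: [-0.5, 0.1, -0.6]
gripper_width: 65.8
gripper_force: 0.0
```

send_rows([
  {"dx":-2,"dy":1,"dz":-4.5,"ax":0,"ay":0,"az":0,"grip":70},
  {"dx":-2,"dy":1,"dz":-4.5,"ax":0,"ay":0,"az":0,"grip":70},
  {"dx":-2,"dy":1,"dz":-4.5,"ax":0,"ay":0,"az":0,"grip":20},
  {"dx":-2,"dy":1,"dz":-4.5,"ax":0,"ay":0,"az":0,"grip":20},
  {"dx":-2,"dy":1,"dz":-4.5,"ax":0,"ay":0,"az":0,"grip":20},
  {"dx":-2,"dy":1,"dz":-4.5,"ax":0,"ay":0,"az":0,"grip":20},
  {"dx":-2,"dy":1,"dz":-4.5,"ax":0,"ay":0,"az":0,"grip":20},
  {"dx":-2,"dy":1,"dz":40,"ax":0,"ay":0,"az":0,"grip":20},
  {"dx":-2,"dy":1,"dz":85,"ax":0,"ay":0,"az":0,"grip":20},
  {"dx":-2,"dy":1,"dz":90,"ax":0,"ay":0,"az":0,"grip":20},
  {"dx":-2,"dy":1,"dz":90,"ax":0,"ay":0,"az":0,"grip":20},
])

```text
t: 20.35
tcp_pos: [542.0, 329.1, 79.6]
eef_rot: [[0.192, 0.981, 0.003], [0.981, -0.192, 0.002], [0.002, 0.002, -1.0]]
force: [-0.6, 0.2, -0.5]
gripper_width: 37.3
gripper_force: 30.0
```

send_rows([
  {"dx":53.5,"dy":-283,"dz":0,"ax":0,"ay":0,"az":0,"grip":20},
  {"dx":53.5,"dy":-283,"dz":0,"ax":0,"ay":0,"az":0,"grip":20},
  {"dx":53.5,"dy":-283,"dz":0,"ax":0,"ay":0,"az":0,"grip":20},
  {"dx":53.5,"dy":-283,"dz":0,"ax":0,"ay":0,"az":0,"grip":20},
  {"dx":53.5,"dy":-283,"dz":0,"ax":0,"ay":0,"az":0,"grip":20},
  {"dx":53.5,"dy":-283,"dz":0,"ax":0,"ay":0,"az":0,"grip":20},
  {"dx":53.5,"dy":-283,"dz":-20,"ax":0,"ay":0,"az":0,"grip":20},
  {"dx":53.5,"dy":-283,"dz":-50,"ax":0,"ay":0,"az":0,"grip":20},
  {"dx":53.5,"dy":-283,"dz":-62,"ax":0,"ay":0,"az":0,"grip":20},
  {"dx":53.5,"dy":-283,"dz":-62,"ax":0,"ay":0,"az":0,"grip":20},
  {"dx":53.5,"dy":-283,"dz":-62,"ax":0,"ay":0,"az":0,"grip":20},
  {"dx":53.5,"dy":-283,"dz":-62,"ax":0,"ay":0,"az":0,"grip":20},
])

```text
t: 21.55
tcp_pos: [595.4, 46.1, 17.0]
eef_rot: [[0.191, 0.982, 0.002], [0.982, -0.191, 0.0], [0.001, 0.002, -1.0]]
force: [0.7, 0.5, -0.7]
gripper_width: 37.2
gripper_force: 30.0
```

```bash
python3 held.py w12 604.8 93.2
```

```text
[595.35  46.07  16.95] 37.2 [ 0.7  0.5 -0.7]
held (array([595. ,  44.8]), np.float64(0.872))
next (array([604.9,  93.7]), 300.0) this [595.828  46.564]
```

Aligned within a millimetre. Lower 22 mm.

send_rows([
  {"dx":0,"dy":0.5,"dz":0,"ax":0,"ay":0,"az":0,"grip":20},
  {"dx":0,"dy":0.5,"dz":-6,"ax":0,"ay":0,"az":0,"grip":20},
  {"dx":0,"dy":0.5,"dz":-12,"ax":0,"ay":0,"az":0,"grip":20},
  {"dx":0,"dy":0.5,"dz":-18,"ax":0,"ay":0,"az":0,"grip":20},
  {"dx":0,"dy":0.5,"dz":-22,"ax":0,"ay":0,"az":0,"grip":20},
  {"dx":0,"dy":0.5,"dz":-22,"ax":0,"ay":0,"az":0,"grip":20},
  {"dx":0,"dy":0.5,"dz":-22,"ax":0,"ay":0,"az":0,"grip":20},
])

```text
t: 22.3
tcp_pos: [594.4, 46.0, -6.3]
eef_rot: [[0.192, 0.981, -0.0], [0.981, -0.192, 0.0], [-0.0, -0.0, -1.0]]
force: [-0.6, -1.0, -0.7]
gripper_width: 37.5
gripper_force: 30.0
```

send_rows([
  {"dx":0,"dy":0,"dz":0,"ax":0,"ay":0,"az":0,"grip":62},
  {"dx":0,"dy":0,"dz":0,"ax":0,"ay":0,"az":0,"grip":62},
  {"dx":0,"dy":0,"dz":0,"ax":0,"ay":0,"az":0,"grip":62},
  {"dx":0,"dy":0,"dz":45,"ax":0,"ay":0,"az":0,"grip":64},
  {"dx":0,"dy":0,"dz":95,"ax":0,"ay":0,"az":0,"grip":64},
  {"dx":-45,"dy":-447,"dz":105,"ax":0,"ay":0,"az":0,"grip":64},
  {"dx":-45,"dy":-447,"dz":105,"ax":0,"ay":0,"az":0,"grip":64},
  {"dx":-45,"dy":-447,"dz":105,"ax":0,"ay":0,"az":0,"grip":64},
  {"dx":-45,"dy":-447,"dz":105,"ax":0,"ay":0,"az":0,"grip":64},
  {"dx":-45,"dy":-447,"dz":105,"ax":0,"ay":0,"az":0,"grip":64},
  {"dx":-45,"dy":-447,"dz":105,"ax":0,"ay":0,"az":0,"grip":64},
  {"dx":-45,"dy":-447,"dz":105,"ax":0,"ay":0,"az":0,"grip":64},
])

```text
t: 23.5
tcp_pos: [559.0, -304.3, 97.1]
eef_rot: [[0.192, 0.981, 0.0], [0.981, -0.192, -0.0], [0.0, 0.0, -1.0]]
force: [1.2, -0.4, -1.1]
gripper_width: 60.0
gripper_force: 0.0
```

send_rows([
  {"dx":-13,"dy":-129,"dz":0,"ax":0,"ay":0,"az":0,"grip":64},
  {"dx":-13,"dy":-129,"dz":0,"ax":0,"ay":0,"az":0,"grip":64},
  {"dx":-13,"dy":-129,"dz":0,"ax":0,"ay":0,"az":0,"grip":64},
  {"dx":-13,"dy":-129,"dz":0,"ax":0,"ay":0,"az":0,"grip":64},
  {"dx":-13,"dy":-129,"dz":0,"ax":0,"ay":0,"az":0,"grip":64},
  {"dx":-13,"dy":-129,"dz":0,"ax":0,"ay":0,"az":0,"grip":64},
])

```text
t: 24.1
tcp_pos: [547.4, -428.8, 96.9]
eef_rot: [[0.189, 0.982, 0.0], [0.982, -0.189, 0.002], [0.002, 0.0, -1.0]]
force: [0.1, 0.2, 0.1]
gripper_width: 60.3
gripper_force: 0.0
```

```bash
python3 - <<'E'
from det import *
np.set_printoptions(precision=2,suppress=True)
s=status.observe(); print(s['tcp_pos'],s['eef_rot'][:,1],s['gripper_width'],s['force'])
grab('wrist','w13'); grab('top','t13')
print('L4 w',light('w13',549,-320))
print('pockets',light('t13',577,-48,20,z=10),light('t13',586,-1,20,z=10),light('t13',595,46,20,z=10))
for p in [(441,189),(451,-108),(433,-210)]: print('top cup',cup('t13',*p))
E
```

```text
[ 547.36 -428.77   96.86] [ 0.98 -0.19  0.  ] 60.329696468781215 [0.11 0.21 0.15]
L4 w (array([ 549. , -320.8]), np.float64(0.889))
pockets (array([578.1, -48.5]), np.float64(0.705)) (array([586.4,   1.3]), np.float64(0.583)) (array([595. ,  46.1]), np.float64(0.678))
top cup (array([441.6, 188.8]), np.float64(-27.3))
top cup (array([ 451. , -108.8]), np.float64(-26.7))
top cup (array([ 433.1, -209.9]), np.float64(-27.5))
```

send_rows([
  {"dx":1.5,"dy":50,"dz":0,"ax":0,"ay":0,"az":0,"grip":64},
  {"dx":1.5,"dy":100,"dz":0,"ax":0,"ay":0,"az":0,"grip":64},
  {"dx":1.5,"dy":108,"dz":0,"ax":0,"ay":0,"az":0,"grip":64},
  {"dx":1.5,"dy":108,"dz":-20,"ax":0,"ay":0,"az":0,"grip":64},
  {"dx":1.5,"dy":108,"dz":-60,"ax":0,"ay":0,"az":0,"grip":64},
  {"dx":1.5,"dy":108,"dz":-95,"ax":0,"ay":0,"az":0,"grip":64},
  {"dx":1.5,"dy":108,"dz":-107,"ax":0,"ay":0,"az":0,"grip":64},
  {"dx":1.5,"dy":108,"dz":-107,"ax":0,"ay":0,"az":0,"grip":64},
  {"dx":1.5,"dy":108,"dz":-107,"ax":0,"ay":0,"az":0,"grip":64},
  {"dx":1.5,"dy":108,"dz":-107,"ax":0,"ay":0,"az":0,"grip":64},
])

```text
t: 25.2
tcp_pos: [549.7, -323.7, -8.1]
eef_rot: [[0.192, 0.981, 0.003], [0.981, -0.192, -0.001], [-0.001, 0.003, -1.0]]
force: [-0.5, 0.3, -0.1]
gripper_width: 59.9
gripper_force: 0.0
```

send_rows([
  {"dx":-0.5,"dy":2.9,"dz":-6.5,"ax":0,"ay":0,"az":0,"grip":64},
  {"dx":-0.5,"dy":2.9,"dz":-6.5,"ax":0,"ay":0,"az":0,"grip":64},
  {"dx":-0.5,"dy":2.9,"dz":-6.5,"ax":0,"ay":0,"az":0,"grip":64},
  {"dx":-0.5,"dy":2.9,"dz":-6.5,"ax":0,"ay":0,"az":0,"grip":20},
  {"dx":-0.5,"dy":2.9,"dz":-6.5,"ax":0,"ay":0,"az":0,"grip":20},
  {"dx":-0.5,"dy":2.9,"dz":-6.5,"ax":0,"ay":0,"az":0,"grip":20},
  {"dx":-0.5,"dy":2.9,"dz":-6.5,"ax":0,"ay":0,"az":0,"grip":20},
  {"dx":-0.5,"dy":2.9,"dz":-6.5,"ax":0,"ay":0,"az":0,"grip":20},
  {"dx":-0.5,"dy":2.9,"dz":40,"ax":0,"ay":0,"az":0,"grip":20},
  {"dx":-0.5,"dy":2.9,"dz":85,"ax":0,"ay":0,"az":0,"grip":20},
  {"dx":-0.5,"dy":2.9,"dz":100,"ax":0,"ay":0,"az":0,"grip":20},
  {"dx":-0.5,"dy":2.9,"dz":100,"ax":0,"ay":0,"az":0,"grip":20},
])

```text
t: 26.4
tcp_pos: [549.2, -321.2, 92.4]
eef_rot: [[0.192, 0.981, 0.004], [0.981, -0.192, -0.002], [-0.002, 0.005, -1.0]]
force: [0.1, 0.0, -1.0]
gripper_width: 37.8
gripper_force: 30.0
```

send_rows([
  {"dx":55,"dy":414.5,"dz":0,"ax":0,"ay":0,"az":0,"grip":20},
  {"dx":55,"dy":414.5,"dz":0,"ax":0,"ay":0,"az":0,"grip":20},
  {"dx":55,"dy":414.5,"dz":0,"ax":0,"ay":0,"az":0,"grip":20},
  {"dx":55,"dy":414.5,"dz":0,"ax":0,"ay":0,"az":0,"grip":20},
  {"dx":55,"dy":414.5,"dz":0,"ax":0,"ay":0,"az":0,"grip":20},
  {"dx":55,"dy":414.5,"dz":0,"ax":0,"ay":0,"az":0,"grip":20},
  {"dx":55,"dy":414.5,"dz":0,"ax":0,"ay":0,"az":0,"grip":20},
  {"dx":55,"dy":414.5,"dz":0,"ax":0,"ay":0,"az":0,"grip":20},
  {"dx":55,"dy":414.5,"dz":0,"ax":0,"ay":0,"az":0,"grip":20},
  {"dx":55,"dy":414.5,"dz":0,"ax":0,"ay":0,"az":0,"grip":20},
  {"dx":55,"dy":414.5,"dz":0,"ax":0,"ay":0,"az":0,"grip":20},
  {"dx":55,"dy":414.5,"dz":0,"ax":0,"ay":0,"az":0,"grip":20},
])

```text
t: 27.6
tcp_pos: [601.8, 91.0, 88.7]
eef_rot: [[0.195, 0.981, -0.002], [0.981, -0.195, -0.002], [-0.003, -0.002, -1.0]]
force: [-0.3, 0.3, 0.1]
gripper_width: 37.9
gripper_force: 30.0
```

send_rows([
  {"dx":0,"dy":0,"dz":-30,"ax":0,"ay":0,"az":0,"grip":20},
  {"dx":0,"dy":0,"dz":-60,"ax":0,"ay":0,"az":0,"grip":20},
  {"dx":0,"dy":0,"dz":-75,"ax":0,"ay":0,"az":0,"grip":20},
  {"dx":0,"dy":0,"dz":-75,"ax":0,"ay":0,"az":0,"grip":20},
  {"dx":0,"dy":0,"dz":-75,"ax":0,"ay":0,"az":0,"grip":20},
  {"dx":0,"dy":0,"dz":-75,"ax":0,"ay":0,"az":0,"grip":20},
])

```text
t: 28.2
tcp_pos: [603.8, 94.1, 16.2]
eef_rot: [[0.192, 0.981, 0.002], [0.981, -0.192, 0.0], [0.001, 0.002, -1.0]]
force: [0.2, -0.3, -0.4]
gripper_width: 37.6
gripper_force: 30.0
```

```bash
python3 held.py w14 614 140.9
```

```text
[603.77  94.13  16.24] 37.6 [ 0.2 -0.3 -0.4]
held (array([603.3,  92.8]), np.float64(0.874))
next (array([613.9, 140.8]), 294.0) this [604.828  93.664]
```

send_rows([
  {"dx":0.4,"dy":0,"dz":0,"ax":0,"ay":0,"az":0,"grip":20},
  {"dx":0.4,"dy":0,"dz":-6,"ax":0,"ay":0,"az":0,"grip":20},
  {"dx":0.4,"dy":0,"dz":-12,"ax":0,"ay":0,"az":0,"grip":20},
  {"dx":0.4,"dy":0,"dz":-18,"ax":0,"ay":0,"az":0,"grip":20},
  {"dx":0.4,"dy":0,"dz":-21,"ax":0,"ay":0,"az":0,"grip":20},
  {"dx":0.4,"dy":0,"dz":-21,"ax":0,"ay":0,"az":0,"grip":20},
  {"dx":0.4,"dy":0,"dz":-21,"ax":0,"ay":0,"az":0,"grip":20},
])

```text
t: 28.95
tcp_pos: [602.9, 94.0, -6.4]
eef_rot: [[0.192, 0.981, -0.0], [0.981, -0.192, -0.0], [-0.0, -0.0, -1.0]]
force: [0.6, 0.6, -0.5]
gripper_width: 37.6
gripper_force: 30.0
```

send_rows([
  {"dx":0,"dy":0,"dz":0,"ax":0,"ay":0,"az":0,"grip":62},
  {"dx":0,"dy":0,"dz":0,"ax":0,"ay":0,"az":0,"grip":62},
  {"dx":0,"dy":0,"dz":0,"ax":0,"ay":0,"az":0,"grip":62},
  {"dx":0,"dy":0,"dz":45,"ax":0,"ay":0,"az":0,"grip":64},
  {"dx":0,"dy":0,"dz":95,"ax":0,"ay":0,"az":0,"grip":70},
  {"dx":-16,"dy":-205,"dz":80,"ax":0,"ay":0,"az":0,"grip":70},
  {"dx":-16,"dy":-205,"dz":80,"ax":0,"ay":0,"az":0,"grip":70},
  {"dx":-16,"dy":-205,"dz":80,"ax":0,"ay":0,"az":0,"grip":70},
  {"dx":-16,"dy":-205,"dz":80,"ax":0,"ay":0,"az":0,"grip":70},
  {"dx":-16,"dy":-205,"dz":80,"ax":0,"ay":0,"az":0,"grip":70},
  {"dx":-16,"dy":-205,"dz":80,"ax":0,"ay":0,"az":0,"grip":70},
  {"dx":-16,"dy":-205,"dz":80,"ax":0,"ay":0,"az":0,"grip":70},
])

```text
t: 30.15
tcp_pos: [587.2, -108.8, 74.0]
eef_rot: [[0.19, 0.982, 0.0], [0.982, -0.19, 0.002], [0.002, 0.0, -1.0]]
force: [0.9, 0.5, 0.0]
gripper_width: 66.1
gripper_force: 0.0
```

```bash
python3 - <<'E'
from det import *
np.set_printoptions(precision=2,suppress=True)
s=status.observe(); print(s['tcp_pos'],s['gripper_width'],s['force'])
grab('wrist','w15'); crop('w15',100,0,350,280,2.1,'w15b'); grab('top','t15')
for p in [(577,-48),(586,-1),(595,46),(604,93)]: print(light('w15',*p,10,z=10),px('w15',[p+(10,)])[0])
for p in [(441,189),(451,-108),(433,-210),(457,-400)]: print('top cup',cup('t15',*p))
E
```

```text
[ 587.21 -108.84   73.99] 66.0864520448438 [0.89 0.53 0.03]
(array([577.1, -48.9]), np.float64(0.939)) [236.2  128.24]
(array([585.9,  -0.1]), np.float64(0.828)) [234.89  72.93]
(array([592.9,  36.4]), np.float64(0.621)) [233.44  11.66]
None [231.84 -56.54]
top cup (array([441.6, 188.8]), np.float64(-31.6))
top cup (array([ 451. , -108.8]), np.float64(-30.8))
top cup (array([ 433., -212.]), np.float64(-18.4))
top cup (array([ 435.9, -379. ]), np.float64(-6.9))
```

View pics/w15b.png

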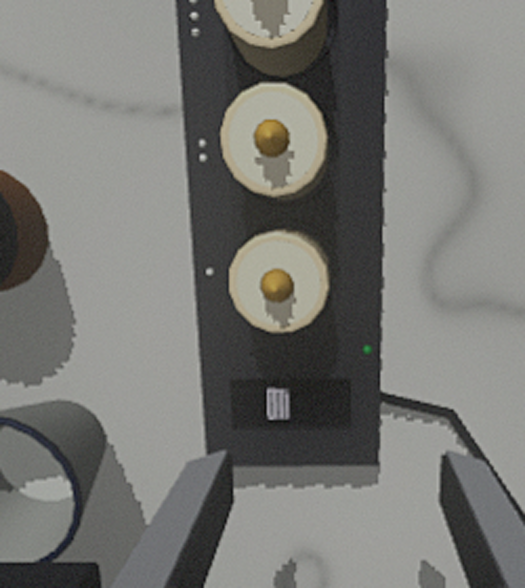

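Lights stand upright in pockets 1–3 (tops at (277,282), (272,138), (270,20)). The nub is off at (278,404) in the recess spanning 232–350. Going down on its -x side.

send_rows([
  {"dx":0,"dy":0,"dz":-30,"ax":0,"ay":0,"az":0,"grip":70},
  {"dx":0,"dy":0,"dz":-46,"ax":0,"ay":0,"az":0,"grip":70},
  {"dx":0,"dy":0,"dz":-46,"ax":0,"ay":0,"az":0,"grip":70},
  {"dx":0,"dy":0,"dz":-46,"ax":0,"ay":0,"az":0,"grip":70},
  {"dx":0,"dy":0,"dz":-46,"ax":0,"ay":0,"az":0,"grip":70},
])

```text
t: 30.75
tcp_pos: [588.0, -109.9, 28.9]
eef_rot: [[0.191, 0.982, 0.002], [0.982, -0.191, 0.0], [0.0, 0.002, -1.0]]
force: [-0.4, 0.3, 0.4]
gripper_width: 66.1
gripper_force: 0.0
```

send_rows([
  {"dx":-1.3,"dy":-1,"dz":0,"ax":0,"ay":0,"az":0,"grip":70},
  {"dx":-1.3,"dy":-1,"dz":-15,"ax":0,"ay":0,"az":0,"grip":70},
  {"dx":-1.3,"dy":-1,"dz":-30,"ax":0,"ay":0,"az":0,"grip":70},
  {"dx":-1.3,"dy":-1,"dz":-36,"ax":0,"ay":0,"az":0,"grip":70},
  {"dx":-1.3,"dy":-1,"dz":-39,"ax":0,"ay":0,"az":0,"grip":70},
  {"dx":-1.3,"dy":-1,"dz":-42,"ax":0,"ay":0,"az":0,"grip":70},
  {"dx":-1.3,"dy":-1,"dz":-42,"ax":0,"ay":0,"az":0,"grip":70},
  {"dx":-1.3,"dy":-1,"dz":-42,"ax":0,"ay":0,"az":0,"grip":70},
])

```text
t: 31.55
tcp_pos: [585.9, -111.8, -13.9]
eef_rot: [[0.192, 0.981, 0.0], [0.981, -0.192, 0.0], [0.0, 0.0, -1.0]]
force: [-0.7, 0.5, -0.3]
gripper_width: 65.8
gripper_force: 0.0
```

send_rows([
  {"dx":5,"dy":-1,"dz":0,"ax":0,"ay":0,"az":0,"grip":70},
  {"dx":9,"dy":-1.7,"dz":0,"ax":0,"ay":0,"az":0,"grip":70},
  {"dx":13,"dy":-2.5,"dz":0,"ax":0,"ay":0,"az":0,"grip":70},
  {"dx":15,"dy":-2.9,"dz":0,"ax":0,"ay":0,"az":0,"grip":70},
  {"dx":15,"dy":-2.9,"dz":0,"ax":0,"ay":0,"az":0,"grip":70},
  {"dx":15,"dy":-2.9,"dz":0,"ax":0,"ay":0,"az":0,"grip":70},
])

```text
t: 32.15
tcp_pos: [600.0, -114.6, -14.2]
eef_rot: [[0.192, 0.981, -0.001], [0.981, -0.192, 0.0], [-0.0, -0.001, -1.0]]
force: [-2.8, 0.8, 1.7]
gripper_width: 65.9
gripper_force: 1.5
```

send_rows([
  {"dx":2,"dy":-0.4,"dz":0,"ax":0,"ay":0,"az":0,"grip":70},
  {"dx":2,"dy":-0.4,"dz":0,"ax":0,"ay":0,"az":0,"grip":70},
  {"dx":2,"dy":-0.4,"dz":0,"ax":0,"ay":0,"az":0,"grip":70},
])

```text
t: 32.45
tcp_pos: [600.0, -114.6, -14.5]
eef_rot: [[0.192, 0.981, -0.005], [0.981, -0.192, 0.0], [-0.001, -0.005, -1.0]]
force: [-5.9, 1.6, 4.3]
gripper_width: 66.0
gripper_force: 3.1
```

send_rows([
  {"dx":-7,"dy":1.3,"dz":1,"ax":0,"ay":0,"az":0,"grip":70},
  {"dx":-7,"dy":1.3,"dz":1,"ax":0,"ay":0,"az":0,"grip":70},
  {"dx":-7,"dy":1.3,"dz":50,"ax":0,"ay":0,"az":0,"grip":70},
  {"dx":-7,"dy":1.3,"dz":100,"ax":0,"ay":0,"az":0,"grip":100},
  {"dx":-167,"dy":-95,"dz":115,"ax":0,"ay":0,"az":0,"grip":100},
  {"dx":-167,"dy":-95,"dz":115,"ax":0,"ay":0,"az":0,"grip":100},
  {"dx":-167,"dy":-95,"dz":115,"ax":0,"ay":0,"az":0,"grip":100},
  {"dx":-167,"dy":-95,"dz":115,"ax":0,"ay":0,"az":0,"grip":100},
  {"dx":-167,"dy":-95,"dz":115,"ax":0,"ay":0,"az":0,"grip":100},
  {"dx":-167,"dy":-95,"dz":115,"ax":0,"ay":0,"az":0,"grip":100},
  {"dx":-167,"dy":-95,"dz":115,"ax":0,"ay":0,"az":0,"grip":100},
])

```text
t: 33.55
tcp_pos: [437.9, -209.7, 101.3]
eef_rot: [[0.191, 0.982, 0.003], [0.982, -0.191, -0.0], [0.0, 0.003, -1.0]]
force: [1.1, 0.2, 0.6]
gripper_width: 94.1
gripper_force: 0.0
```

```bash
python3 - <<'E'
from det import *
from held import contact
np.set_printoptions(precision=2,suppress=True)
s=status.observe(); print(s['tcp_pos'],s['gripper_width'],s['force'])
grab('wrist','w16'); grab('top','t16'); grab('side','s16')
print('w B',cup('w16',451,-108,15),'C',cup('w16',434,-210,15))
for p in [(441,189),(451,-108),(433,-210),(457,-400)]: print('cup top',cup('t16',*p),'side',cup('s16',*p))
for p in [(577,-48),(586,-1),(595,46),(604,93)]: print('L',light('s16',*p,10,z=10),light('t16',*p,10,z=10))
# nub location in wrist/top image: bright blob inside the recess
for f in('w16','t16','s16'):
    im=np.load(f'pics/{f}.npy').astype(int).mean(2); 
    v=[]
    for x in range(-24,25,2):
        q=px(f,[(567.2+x*.982,-107-x*.19,20)])[0]; u=q.round().astype(int); v.append(int(im[u[1],u[0]]) if 0<=u[0]<512 and 0<=u[1]<384 else -1)
    print(f,v)
E
```

```text
[ 437.89 -209.68  101.26] 94.07074569529117 [1.11 0.18 0.62]
w B (array([ 451.7, -107.7]), np.float64(-45.3)) C (array([ 433.8, -209.4]), np.float64(-41.1))
cup top (array([441.6, 188.8]), np.float64(-28.7)) side (array([441.2, 182.4]), np.float64(-8.3))
cup top (array([ 451. , -108.8]), np.float64(-27.9)) side (array([ 448.8, -111.8]), np.float64(-13.5))
cup top (array([ 432.9, -211.7]), np.float64(-22.7)) side (array([ 432.2, -214. ]), np.float64(-19.6))
cup top (array([ 468.3, -373.1]), np.float64(-2.2)) side (array([ 457.2, -395.2]), np.float64(-24.9))
L None (array([577.5, -48.5]), np.float64(0.853))
L (array([582.9,  16.2]), np.float64(0.387)) (array([587. ,   0.6]), np.float64(0.779))
L (array([596.3,  59.2]), np.float64(0.834)) (array([595.7,  47.4]), np.float64(0.732))
L (array([601.7,  86.3]), np.float64(0.81)) (array([603.9,  93.1]), np.float64(0.79))
w16 [19, 12, 5, 20, 18, 16, 13, 15, 17, 17, 8, 1, 50, 77, 136, 84, 104, 147, 2, 12, 9, 14, 5, 22, 5]
t16 [9, 12, 9, 9, 11, 11, 9, 9, 13, 6, 6, 14, 87, 110, 110, 103, 99, 99, 29, 9, 9, 9, 9, 9, 9]
s16 [19, 26, 33, 33, 18, 15, 15, 15, 15, 4, 54, 54, 142, 172, 172, 161, 143, 56, 56, 9, 18, 28, 28, 33, 46]
```

send_rows([
  {"dx":-3,"dy":0,"dz":-40,"ax":0,"ay":0,"az":0,"grip":100},
  {"dx":-3,"dy":0,"dz":-75,"ax":0,"ay":0,"az":0,"grip":100},
  {"dx":-3,"dy":0,"dz":-84,"ax":0,"ay":0,"az":0,"grip":100},
  {"dx":-3,"dy":0,"dz":-84,"ax":0,"ay":0,"az":0,"grip":100},
  {"dx":-3,"dy":0,"dz":-84,"ax":0,"ay":0,"az":0,"grip":100},
  {"dx":-3,"dy":0,"dz":-84,"ax":0,"ay":0,"az":0,"grip":60},
  {"dx":-3,"dy":0,"dz":-84,"ax":0,"ay":0,"az":0,"grip":50},
  {"dx":-3,"dy":0,"dz":-84,"ax":0,"ay":0,"az":0,"grip":50},
  {"dx":-3,"dy":0,"dz":-84,"ax":0,"ay":0,"az":0,"grip":50},
  {"dx":-3,"dy":0,"dz":-84,"ax":0,"ay":0,"az":0,"grip":50},
])

```text
t: 34.7
tcp_pos: [433.2, -210.4, 17.4]
eef_rot: [[0.192, 0.981, 0.001], [0.981, -0.192, -0.001], [-0.0, 0.001, -1.0]]
force: [0.3, -0.5, 5.2]
gripper_width: 65.6
gripper_force: 30.0
```

send_rows([
  {"dx":0,"dy":0,"dz":30,"ax":0,"ay":0,"az":0,"grip":50},
  {"dx":0,"dy":0,"dz":65,"ax":0,"ay":0,"az":0,"grip":50},
  {"dx":0,"dy":0,"dz":90,"ax":0,"ay":0,"az":0,"grip":50},
  {"dx":0,"dy":0,"dz":90,"ax":0,"ay":0,"az":0,"grip":50},
  {"dx":6,"dy":34,"dz":90,"ax":0,"ay":0,"az":0,"grip":50},
  {"dx":12,"dy":68,"dz":90,"ax":0,"ay":0,"az":0,"grip":50},
  {"dx":18.5,"dy":102,"dz":90,"ax":0,"ay":0,"az":0,"grip":50},
  {"dx":18.5,"dy":102,"dz":90,"ax":0,"ay":0,"az":0,"grip":50},
  {"dx":18.5,"dy":102,"dz":90,"ax":0,"ay":0,"az":0,"grip":50},
  {"dx":18.5,"dy":102,"dz":90,"ax":0,"ay":0,"az":0,"grip":50},
])

```text
t: 35.7
tcp_pos: [450.2, -109.0, 106.1]
eef_rot: [[0.193, 0.981, -0.002], [0.981, -0.193, -0.0], [-0.001, -0.002, -1.0]]
force: [0.1, -0.2, -2.3]
gripper_width: 65.3
gripper_force: 30.0
```

send_rows([
  {"dx":1.5,"dy":1,"dz":-20,"ax":0,"ay":0,"az":0,"grip":50},
  {"dx":1.5,"dy":1,"dz":-40,"ax":0,"ay":0,"az":0,"grip":50},
  {"dx":1.5,"dy":1,"dz":-52,"ax":0,"ay":0,"az":0,"grip":50},
  {"dx":1.5,"dy":1,"dz":-60,"ax":0,"ay":0,"az":0,"grip":50},
  {"dx":1.5,"dy":1,"dz":-64,"ax":0,"ay":0,"az":0,"grip":50},
  {"dx":1.5,"dy":1,"dz":-64,"ax":0,"ay":0,"az":0,"grip":50},
  {"dx":1.5,"dy":1,"dz":-64,"ax":0,"ay":0,"az":0,"grip":50},
])

```text
t: 36.4
tcp_pos: [452.6, -107.5, 43.1]
eef_rot: [[0.192, 0.981, 0.0], [0.981, -0.192, -0.0], [-0.0, 0.0, -1.0]]
force: [-1.6, -0.2, -1.4]
gripper_width: 65.8
gripper_force: 30.0
```

send_rows([
  {"dx":0,"dy":0,"dz":-2,"ax":0,"ay":0,"az":0,"grip":50},
  {"dx":0,"dy":0,"dz":-2,"ax":0,"ay":0,"az":0,"grip":50},
  {"dx":0,"dy":0,"dz":-2,"ax":0,"ay":0,"az":0,"grip":100},
  {"dx":0,"dy":0,"dz":-2,"ax":0,"ay":0,"az":0,"grip":100},
  {"dx":0,"dy":0,"dz":-2,"ax":0,"ay":0,"az":0,"grip":100},
  {"dx":0,"dy":0,"dz":40,"ax":0,"ay":0,"az":0,"grip":100},
  {"dx":0,"dy":0,"dz":65,"ax":0,"ay":0,"az":0,"grip":100},
  {"dx":-2,"dy":50,"dz":65,"ax":0,"ay":0,"az":0,"grip":100},
  {"dx":-4,"dy":100,"dz":65,"ax":0,"ay":0,"az":0,"grip":100},
  {"dx":-6,"dy":150,"dz":65,"ax":0,"ay":0,"az":0,"grip":100},
  {"dx":-9,"dy":200,"dz":65,"ax":0,"ay":0,"az":0,"grip":100},
  {"dx":-9,"dy":216,"dz":65,"ax":0,"ay":0,"az":0,"grip":100},
])

```text
t: 37.6
tcp_pos: [443.3, 115.2, 108.3]
eef_rot: [[0.184, 0.983, 0.001], [0.983, -0.184, 0.003], [0.004, 0.001, -1.0]]
force: [0.6, 0.3, -0.7]
gripper_width: 94.0
gripper_force: 0.0
```

```bash
python3 - <<'E'
from det import *
np.set_printoptions(precision=2,suppress=True)
s=status.observe(); print(s['tcp_pos'],s['gripper_width'],s['force'])
grab('wrist','w17'); grab('top','t17')
print('w A',cup('w17',441.8,189,20))
for p in [(433,-210),(457,-400)]: print('top cup',cup('t17',*p))
print('stack0',cup('t17',451,-108,12),'stack1',cup('t17',451,-108,12,z=24))
E
```

```text
[443.27 115.21 108.29] 93.97720368586982 [ 0.6   0.28 -0.71]
w A (array([441.9, 189. ]), np.float64(-46.5))
top cup (array([ 467.1, -237.7]), np.float64(-8.0))
top cup (array([ 458. , -391.2]), np.float64(-34.3))
stack0 (array([ 453.9, -109.5]), np.float64(-37.5)) stack1 (array([ 451.5, -107. ]), np.float64(-34.2))
```

send_rows([
  {"dx":-1.7,"dy":45,"dz":0,"ax":0,"ay":0,"az":0,"grip":100},
  {"dx":-1.7,"dy":80.5,"dz":0,"ax":0,"ay":0,"az":0,"grip":100},
  {"dx":-1.7,"dy":80.5,"dz":-20,"ax":0,"ay":0,"az":0,"grip":100},
  {"dx":-1.7,"dy":80.5,"dz":-55,"ax":0,"ay":0,"az":0,"grip":100},
  {"dx":-1.7,"dy":80.5,"dz":-80,"ax":0,"ay":0,"az":0,"grip":100},
  {"dx":-1.7,"dy":80.5,"dz":-90,"ax":0,"ay":0,"az":0,"grip":100},
  {"dx":-1.7,"dy":80.5,"dz":-90,"ax":0,"ay":0,"az":0,"grip":100},
  {"dx":-1.7,"dy":80.5,"dz":-90,"ax":0,"ay":0,"az":0,"grip":100},
  {"dx":-1.7,"dy":80.5,"dz":-90,"ax":0,"ay":0,"az":0,"grip":50},
  {"dx":-1.7,"dy":80.5,"dz":-90,"ax":0,"ay":0,"az":0,"grip":50},
  {"dx":-1.7,"dy":80.5,"dz":-90,"ax":0,"ay":0,"az":0,"grip":50},
  {"dx":-1.7,"dy":80.5,"dz":-90,"ax":0,"ay":0,"az":0,"grip":50},
])

```text
t: 38.9
tcp_pos: [442.2, 189.5, 18.3]
eef_rot: [[0.192, 0.981, 0.001], [0.981, -0.192, 0.0], [0.0, 0.001, -1.0]]
force: [-1.0, -0.8, 0.9]
gripper_width: 65.4
gripper_force: 18.2
```

send_rows([
  {"dx":0,"dy":0,"dz":0,"ax":0,"ay":0,"az":0,"grip":50},
  {"dx":0,"dy":0,"dz":40,"ax":0,"ay":0,"az":0,"grip":50},
  {"dx":0,"dy":0,"dz":80,"ax":0,"ay":0,"az":0,"grip":50},
  {"dx":0,"dy":0,"dz":115,"ax":0,"ay":0,"az":0,"grip":50},
  {"dx":0,"dy":0,"dz":115,"ax":0,"ay":0,"az":0,"grip":50},
  {"dx":0,"dy":0,"dz":115,"ax":0,"ay":0,"az":0,"grip":50},
])

```text
t: 39.5
tcp_pos: [442.0, 189.2, 133.0]
eef_rot: [[0.192, 0.981, 0.001], [0.981, -0.192, 0.0], [0.0, 0.001, -1.0]]
force: [0.2, -0.0, -2.5]
gripper_width: 64.8
gripper_force: 29.9
```

send_rows([
  {"dx":1.7,"dy":-50,"dz":0,"ax":0,"ay":0,"az":0,"grip":50},
  {"dx":3.4,"dy":-95,"dz":0,"ax":0,"ay":0,"az":0,"grip":50},
  {"dx":5,"dy":-140,"dz":0,"ax":0,"ay":0,"az":0,"grip":50},
  {"dx":6.7,"dy":-185,"dz":0,"ax":0,"ay":0,"az":0,"grip":50},
  {"dx":8,"dy":-230,"dz":0,"ax":0,"ay":0,"az":0,"grip":50},
  {"dx":9,"dy":-270,"dz":0,"ax":0,"ay":0,"az":0,"grip":50},
  {"dx":10,"dy":-297,"dz":0,"ax":0,"ay":0,"az":0,"grip":50},
  {"dx":10,"dy":-297,"dz":0,"ax":0,"ay":0,"az":0,"grip":50},
  {"dx":10,"dy":-297,"dz":0,"ax":0,"ay":0,"az":0,"grip":50},
  {"dx":10,"dy":-297,"dz":-15,"ax":0,"ay":0,"az":0,"grip":50},
  {"dx":10,"dy":-297,"dz":-30,"ax":0,"ay":0,"az":0,"grip":50},
  {"dx":10,"dy":-297,"dz":-30,"ax":0,"ay":0,"az":0,"grip":50},
])

```text
t: 40.7
tcp_pos: [449.8, -105.5, 100.9]
eef_rot: [[0.189, 0.982, -0.005], [0.982, -0.189, 0.002], [0.001, -0.005, -1.0]]
force: [0.7, -0.5, -1.4]
gripper_width: 64.9
gripper_force: 30.0
```

send_rows([
  {"dx":0,"dy":0,"dz":-10,"ax":0,"ay":0,"az":0,"grip":50},
  {"dx":0,"dy":0,"dz":-20,"ax":0,"ay":0,"az":0,"grip":50},
  {"dx":0,"dy":0,"dz":-28,"ax":0,"ay":0,"az":0,"grip":50},
  {"dx":0,"dy":0,"dz":-33,"ax":0,"ay":0,"az":0,"grip":50},
  {"dx":0,"dy":0,"dz":-33,"ax":0,"ay":0,"az":0,"grip":50},
  {"dx":0,"dy":0,"dz":-33,"ax":0,"ay":0,"az":0,"grip":50},
])

```text
t: 41.3
tcp_pos: [452.0, -107.6, 69.9]
eef_rot: [[0.192, 0.981, 0.0], [0.981, -0.192, 0.0], [0.0, 0.0, -1.0]]
force: [-0.3, 0.2, -1.7]
gripper_width: 64.8
gripper_force: 30.0
```

send_rows([
  {"dx":0,"dy":0,"dz":-3,"ax":0,"ay":0,"az":0,"grip":50},
  {"dx":0,"dy":0,"dz":-3,"ax":0,"ay":0,"az":0,"grip":50},
  {"dx":0,"dy":0,"dz":-3,"ax":0,"ay":0,"az":0,"grip":50},
  {"dx":0,"dy":0,"dz":-3,"ax":0,"ay":0,"az":0,"grip":50},
])

```text
t: 41.7
tcp_pos: [452.0, -107.6, 67.0]
eef_rot: [[0.192, 0.981, 0.0], [0.981, -0.192, -0.0], [0.0, 0.0, -1.0]]
force: [0.6, 0.1, -2.1]
gripper_width: 64.8
gripper_force: 30.0
```

send_rows([
  {"dx":0,"dy":0,"dz":-2,"ax":0,"ay":0,"az":0,"grip":50},
  {"dx":0,"dy":0,"dz":-2,"ax":0,"ay":0,"az":0,"grip":50},
  {"dx":0,"dy":0,"dz":-2,"ax":0,"ay":0,"az":0,"grip":100},
  {"dx":0,"dy":0,"dz":-2,"ax":0,"ay":0,"az":0,"grip":100},
  {"dx":0,"dy":0,"dz":-2,"ax":0,"ay":0,"az":0,"grip":100},
  {"dx":0,"dy":0,"dz":40,"ax":0,"ay":0,"az":0,"grip":100},
  {"dx":0,"dy":0,"dz":60,"ax":0,"ay":0,"az":0,"grip":100},
  {"dx":2,"dy":-362,"dz":60,"ax":0,"ay":0,"az":0,"grip":100},
  {"dx":2,"dy":-362,"dz":60,"ax":0,"ay":0,"az":0,"grip":100},
  {"dx":2,"dy":-362,"dz":60,"ax":0,"ay":0,"az":0,"grip":100},
  {"dx":2,"dy":-362,"dz":60,"ax":0,"ay":0,"az":0,"grip":100},
  {"dx":2,"dy":-362,"dz":60,"ax":0,"ay":0,"az":0,"grip":100},
])

```text
t: 42.9
tcp_pos: [452.9, -359.6, 126.7]
eef_rot: [[0.192, 0.981, -0.0], [0.981, -0.192, 0.0], [0.0, -0.0, -1.0]]
force: [1.4, 0.8, 0.2]
gripper_width: 94.0
gripper_force: 0.0
```

send_rows([
  {"dx":4,"dy":-50,"dz":-10,"ax":0,"ay":0,"az":0,"grip":100},
  {"dx":4,"dy":-90,"dz":-20,"ax":0,"ay":0,"az":0,"grip":100},
  {"dx":4,"dy":-112,"dz":-20,"ax":0,"ay":0,"az":0,"grip":100},
  {"dx":4,"dy":-112,"dz":-20,"ax":0,"ay":0,"az":0,"grip":100},
  {"dx":4,"dy":-112,"dz":-20,"ax":0,"ay":0,"az":0,"grip":100},
])

```text
t: 43.4
tcp_pos: [457.2, -468.5, 106.3]
eef_rot: [[0.192, 0.981, -0.0], [0.981, -0.192, 0.002], [0.002, -0.001, -1.0]]
force: [-0.1, 0.6, -0.4]
gripper_width: 93.8
gripper_force: 0.0
```

```bash
python3 - <<'E'
from det import *
np.set_printoptions(precision=2,suppress=True)
s=status.observe(); print(s['tcp_pos'],s['gripper_width'],s['force'])
grab('wrist','w18'); grab('top','t18')
print('w D',cup('w18',458,-392,20))
for z in(0,24,48): print('stack',z,cup('t18',451,-108,12,z=z))
E
```

```text
[ 457.19 -468.5   106.25] 93.8359823230303 [-0.13  0.6  -0.36]
w D (array([ 459.4, -391.9]), np.float64(-40.7))
stack 0 (array([ 455.6, -112.9]), np.float64(-32.3))
stack 24 (array([ 452.5, -109.8]), np.float64(-37.6))
stack 48 (array([ 449.6, -107.1]), np.float64(-38.3))
```

send_rows([
  {"dx":2,"dy":40,"dz":0,"ax":0,"ay":0,"az":0,"grip":100},
  {"dx":2,"dy":76.6,"dz":0,"ax":0,"ay":0,"az":0,"grip":100},
  {"dx":2,"dy":76.6,"dz":0,"ax":0,"ay":0,"az":0,"grip":100},
  {"dx":2,"dy":76.6,"dz":-40,"ax":0,"ay":0,"az":0,"grip":100},
  {"dx":2,"dy":76.6,"dz":-75,"ax":0,"ay":0,"az":0,"grip":100},
  {"dx":2,"dy":76.6,"dz":-88,"ax":0,"ay":0,"az":0,"grip":100},
  {"dx":2,"dy":76.6,"dz":-88,"ax":0,"ay":0,"az":0,"grip":100},
  {"dx":2,"dy":76.6,"dz":-88,"ax":0,"ay":0,"az":0,"grip":50},
  {"dx":2,"dy":76.6,"dz":-88,"ax":0,"ay":0,"az":0,"grip":50},
  {"dx":2,"dy":76.6,"dz":-88,"ax":0,"ay":0,"az":0,"grip":50},
  {"dx":2,"dy":76.6,"dz":-88,"ax":0,"ay":0,"az":0,"grip":50},
  {"dx":2,"dy":76.6,"dz":-88,"ax":0,"ay":0,"az":0,"grip":50},
])

```text
t: 44.7
tcp_pos: [459.7, -393.6, 20.0]
eef_rot: [[0.192, 0.981, 0.001], [0.981, -0.192, -0.001], [-0.001, 0.001, -1.0]]
force: [-1.2, 0.4, 6.5]
gripper_width: 66.1
gripper_force: 30.0
```

send_rows([
  {"dx":0,"dy":0,"dz":0,"ax":0,"ay":0,"az":0,"grip":50},
  {"dx":0,"dy":0,"dz":40,"ax":0,"ay":0,"az":0,"grip":50},
  {"dx":0,"dy":0,"dz":80,"ax":0,"ay":0,"az":0,"grip":50},
  {"dx":0,"dy":0,"dz":120,"ax":0,"ay":0,"az":0,"grip":50},
  {"dx":0,"dy":0,"dz":138,"ax":0,"ay":0,"az":0,"grip":50},
  {"dx":0,"dy":0,"dz":138,"ax":0,"ay":0,"az":0,"grip":50},
  {"dx":0,"dy":0,"dz":138,"ax":0,"ay":0,"az":0,"grip":50},
])

```text
t: 45.4
tcp_pos: [458.6, -392.7, 156.1]
eef_rot: [[0.192, 0.981, -0.001], [0.981, -0.192, 0.0], [0.0, -0.001, -1.0]]
force: [-0.4, 0.1, -2.5]
gripper_width: 66.4
gripper_force: 30.0
```

send_rows([
  {"dx":-1,"dy":45,"dz":0,"ax":0,"ay":0,"az":0,"grip":50},
  {"dx":-2,"dy":90,"dz":0,"ax":0,"ay":0,"az":0,"grip":50},
  {"dx":-3,"dy":135,"dz":0,"ax":0,"ay":0,"az":0,"grip":50},
  {"dx":-4,"dy":180,"dz":0,"ax":0,"ay":0,"az":0,"grip":50},
  {"dx":-5,"dy":225,"dz":0,"ax":0,"ay":0,"az":0,"grip":50},
  {"dx":-6,"dy":260,"dz":0,"ax":0,"ay":0,"az":0,"grip":50},
  {"dx":-6.6,"dy":285,"dz":0,"ax":0,"ay":0,"az":0,"grip":50},
  {"dx":-6.6,"dy":285,"dz":0,"ax":0,"ay":0,"az":0,"grip":50},
  {"dx":-6.6,"dy":285,"dz":0,"ax":0,"ay":0,"az":0,"grip":50},
  {"dx":-6.6,"dy":285,"dz":-15,"ax":0,"ay":0,"az":0,"grip":50},
  {"dx":-6.6,"dy":285,"dz":-30,"ax":0,"ay":0,"az":0,"grip":50},
  {"dx":-6.6,"dy":285,"dz":-30,"ax":0,"ay":0,"az":0,"grip":50},
])

```text
t: 46.6
tcp_pos: [450.5, -109.4, 124.7]
eef_rot: [[0.194, 0.981, -0.005], [0.981, -0.194, 0.001], [-0.0, -0.005, -1.0]]
force: [-0.3, -0.3, -2.3]
gripper_width: 66.2
gripper_force: 30.0
```

send_rows([
  {"dx":0,"dy":0,"dz":-10,"ax":0,"ay":0,"az":0,"grip":50},
  {"dx":0,"dy":0,"dz":-20,"ax":0,"ay":0,"az":0,"grip":50},
  {"dx":0,"dy":0,"dz":-27,"ax":0,"ay":0,"az":0,"grip":50},
  {"dx":0,"dy":0,"dz":-32,"ax":0,"ay":0,"az":0,"grip":50},
  {"dx":0,"dy":0,"dz":-32,"ax":0,"ay":0,"az":0,"grip":50},
  {"dx":0,"dy":0,"dz":-32,"ax":0,"ay":0,"az":0,"grip":50},
])

```text
t: 47.2
tcp_pos: [452.7, -108.0, 94.9]
eef_rot: [[0.192, 0.981, -0.0], [0.981, -0.192, -0.0], [-0.0, -0.0, -1.0]]
force: [-0.4, 0.6, -1.8]
gripper_width: 66.6
gripper_force: 30.0
```

Lower 4 mm more, release, rise, and retreat to the robot's left, away from everything.

send_rows([
  {"dx":0,"dy":0,"dz":-2,"ax":0,"ay":0,"az":0,"grip":50},
  {"dx":0,"dy":0,"dz":-4,"ax":0,"ay":0,"az":0,"grip":50},
  {"dx":0,"dy":0,"dz":-4,"ax":0,"ay":0,"az":0,"grip":50},
  {"dx":0,"dy":0,"dz":-4,"ax":0,"ay":0,"az":0,"grip":100},
  {"dx":0,"dy":0,"dz":-4,"ax":0,"ay":0,"az":0,"grip":100},
  {"dx":0,"dy":0,"dz":-4,"ax":0,"ay":0,"az":0,"grip":100},
  {"dx":0,"dy":0,"dz":30,"ax":0,"ay":0,"az":0,"grip":100},
  {"dx":0,"dy":0,"dz":70,"ax":0,"ay":0,"az":0,"grip":100},
  {"dx":-10,"dy":-45,"dz":80,"ax":0,"ay":0,"az":0,"grip":100},
  {"dx":-10,"dy":-90,"dz":80,"ax":0,"ay":0,"az":0,"grip":100},
  {"dx":-10,"dy":-130,"dz":80,"ax":0,"ay":0,"az":0,"grip":100},
  {"dx":-10,"dy":-130,"dz":80,"ax":0,"ay":0,"az":0,"grip":100},
])

```text
t: 48.4
tcp_pos: [441.8, -244.5, 174.7]
eef_rot: [[0.201, 0.98, 0.0], [0.98, -0.201, -0.003], [-0.003, 0.001, -1.0]]
force: [-0.5, 0.5, -0.3]
gripper_width: 94.1
gripper_force: 0.0
```

```bash
python3 - <<'E'
from det import *
np.set_printoptions(precision=2,suppress=True)
s=status.observe(); print(s['tcp_pos'],s['gripper_width'],s['force'])
grab('wrist','w19'); grab('top','t19'); grab('side','s19')
for z in(0,24,48,72): print('stack',z,cup('w19',451,-108,12,z=z),cup('t19',451,-108,12,z=z))
for p in [(577,-48),(586,-1),(595,46),(604,93)]: print('L',light('t19',*p,10,z=10))
for f in('w19','t19'):
    im=np.load(f'pics/{f}.npy').astype(int).mean(2); v=[]
    for x in range(-24,25,2):
        u=px(f,[(567.2+x*.982,-107-x*.19,20)])[0].round().astype(int); v.append(int(im[u[1],u[0]]) if 0<=u[0]<512 and 0<=u[1]<384 else -1)
    print(f,v)
a=cv2.resize(cv2.imread('pics/w19.png'),(480,360)); b=cv2.resize(cv2.imread('pics/s19.png')[100:300,180:358],(320,360)); cv2.imwrite('pics/f19.png',np.hstack([a,b]))
E
```

```text
[ 441.76 -244.51  174.67] 94.0606101158035 [-0.5   0.52 -0.34]
stack 0 (array([ 451.6, -106.2]), np.float64(-20.8)) (array([ 460. , -115.9]), np.float64(-26.8))
stack 24 (array([ 452.7, -106.2]), np.float64(-20.0)) (array([ 456.5, -112.6]), np.float64(-32.7))
stack 48 (array([ 452.1, -106.4]), np.float64(-28.8)) (array([ 452.9, -109.3]), np.float64(-36.6))
stack 72 (array([ 452.3, -107.7]), np.float64(-35.0)) (array([ 449.6, -106.2]), np.float64(-37.6))
L (array([577.5, -48.4]), np.float64(0.848))
L (array([586.7,   1.3]), np.float64(0.771))
L (array([596.3,  47.4]), np.float64(0.72))
L (array([603.9,  93.3]), np.float64(0.797))
w19 [13, 7, 28, 0, 22, 0, 7, 12, 6, 10, 6, 10, 28, 114, 126, 97, 116, 130, 0, 8, 4, 10, 21, 20, 2]
t19 [12, 10, 12, 12, 10, 8, 12, 12, 11, 6, 6, 13, 85, 110, 110, 102, 97, 97, 27, 6, 10, 10, 10, 11, 11]
```

View pics/f19.png

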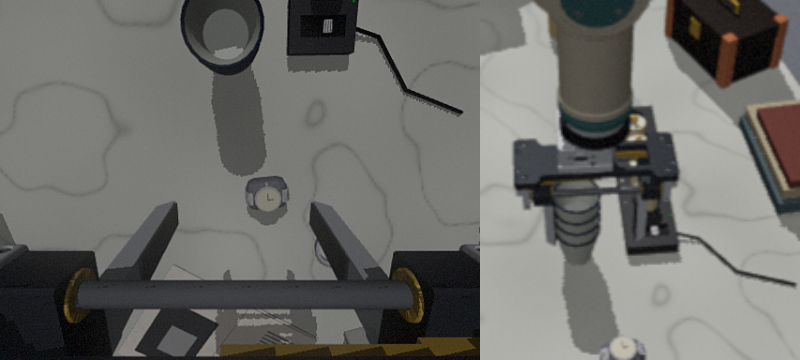

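The side view shows four evenly nested rims, upright at about (577,185–240). The wrist view shows the nub at (327,26), on its far side, and the watch untouched. Settle and hand in.

send_rows([
  {"dx":0,"dy":-40,"dz":20,"ax":0,"ay":0,"az":0,"grip":100},
  {"dx":0,"dy":-40,"dz":20,"ax":0,"ay":0,"az":0,"grip":100},
  {"dx":0,"dy":-40,"dz":20,"ax":0,"ay":0,"az":0,"grip":100},
  {"dx":0,"dy":-40,"dz":20,"ax":0,"ay":0,"az":0,"grip":100},
  {"dx":0,"dy":-40,"dz":20,"ax":0,"ay":0,"az":0,"grip":100},
  {"dx":0,"dy":-40,"dz":20,"ax":0,"ay":0,"az":0,"grip":100},
])

```text
t: 49.15
tcp_pos: [442.7, -276.7, 194.6]
eef_rot: [[0.19, 0.982, -0.0], [0.982, -0.19, 0.001], [0.001, -0.001, -1.0]]
force: [-0.4, 0.5, -0.2]
gripper_width: 94.0
gripper_force: 0.0
```

```bash
python3 -c "
from h import *
print(hand_in())"
```

```text
the job is handed in; nothing more can be done
None
```

The job is handed in; no verdict came back, but the last pictures showed all four tea lights in pockets 1–4, the switch back on, the four cups in one upright stack, and no bystander touched.

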